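# Swap the boot flash module wedged between two expansion cards

### The arm

A 7-joint arm with a two-finger parallel gripper is mounted at the origin on a cart in front of the work surface, level with it; the furniture and walls round the work are solid. World frame = base frame: x ahead of the robot, y to its left, z up, the work surface at z = 0. Lengths are in m, angles in rad, forces in N, time in s.
With the tool pointing down it reaches from about 0.425 to 0.95 m from the base axis. Payload 4.7 kg.
Tool frame: the origin (TCP) lies between the finger pads; the fingertips stand 25 mm ahead of it and the grasp point (between the pads) lies 6 mm ahead of it; x points along the fingers, z is the direction in which the jaws open and shut, and the axes are right-handed (so a half turn about x gives the same grasp; the last joint's range is limited). The gripper opens to 85 mm and grips with 20 to 120 N. Pads are 22 mm wide; open, the fingers measure 114 mm over their backs; the gripper's body (76 mm by 85 mm) begins 54 mm behind the grasp point. The pads swing forward as they close: fully open they stand 13 mm farther back than shut.
Start: joints at [-1.307, 0.469, -0.049, 1.532, 0.024, 1.141, -0.082], TCP at [0.195, 0.646, 0.256] pointing down, gripper open.
Joint ranges: [-2.59, 2.59], [-0.33, 1.99], [-1.39, 1.29], [0.1, 2.45], [-1.04, 4.18], [0.21, 1.99], [-2.66, 2.66]. Speed limits (rad/s): [2.57, 2.57, 3.14, 3.14, 3.14, 3.14, 3.14].

### API

Orientations are given as a 3x3 rotation matrix whose columns are the frame's x, y, z axes.
In Python, from rig import * gives the robot as it stands. Calls block until the motion is done:
- movep(position, orientation): joint-space move of the TCP to a pose.
- move_l(position, attitude=None, feed=0.15, until_force=None): straight line of the TCP; attitude=None keeps the orientation; feed is the mean speed in m/s. With until_force (N) it stops when the force on the tool has changed by that much, and returns True; else False.
- move_joints(angles): joint-space move.
- command_gripper(opening, newtons=None): finger opening in m; newtons is the grip in N (None keeps the last); returns when the fingers have stopped.
- sleep(seconds).
- inverse_kinematics(position, orientation): joint angles nearest the present ones, or None.
- sense(): the state.
- camera(name): name is "side" or "top" or "wrist"; returns (picture, depth): 384x512x3 uint8, red, green, blue; 384x512 float32, m along the optical axis (not along the pixel's ray), 0 where there is no reading.
- camera_params(name): a dict with "K" (3x3 intrinsics, pixels), "dist" ([k1, k2, p1, p2, k3] as OpenCV has them; the pictures are not rectified), "position" and "rotation" of the camera in the world; the wrist camera has in their place "tool_from_camera" (4x4, takes a point from camera to tool coordinates, whose origin is the TCP and whose axes are the tool frame's). Camera axes: x right, y down, z forward; pixel columns grow to the right and rows downward; lengths in m; the calibration is good to about 2 mm. A picture is of the moment at which its call begins: read the wrist's pose just before it. camera_params takes no time and is no camera call.
A pose or a line that the arm cannot do raises Unreachable and nothing moves.
- finish_job(): hands the job in, once; it reports no verdict.
The state is a dict: "time_s": time; "joint_pos": joint angles; "qd": joint speeds; "joint_efforts": joint torques, N m; "position": TCP position; "tcp_rot": TCP orientation; "wrist_force": force on the tool from outside, world axes, zero at the start; "ft_torque": the same for the moment, N m; "finger_gap": finger opening in m.
Only numpy, scipy, OpenCV 4.12 (cv2) and the standard library are available. Lean on these libraries where they do the work, as an engineer would, in place of code of your own. Each camera call takes 0.05 s, during which the arm holds its last target. There are 200 camera calls.

### The job

The boot flash module with the red label has failed and sits on the motherboard between the graphics card and the network card, half under the graphics card. Stand both cards upright in the card caddy (graphics card in the wide bay, network card in the narrow one), put the failed module flat in the red tray, plug the green-labelled spare fully onto the same header, and only then plug both cards fully home and upright in the slots they came from. Never let a card fall over, and leave the mug where it stands.

Things in the scene. Friction and masses are not known exactly. Their poses are not given: they have to be found in the camera images.
- graphics_slot: Long black graphics slot (98 mm) of the fixed motherboard. Origin: middle of the slot floor; x along the slot, -x to the bracket ledge, +y to the CPU cooler (top 46 mm above slot floor), z up. 10 mm deep, 5.5 mm wide, mouth flared to 11 mm, 5 mm play each end. Card home: graphics card origin at (0, -13.5, 0) mm here, axes parallel; plug in the slot, bracket foot on the ledge.
- network_slot: Short black network slot (48 mm) of the same motherboard, parallel to the long one, 61 mm to its -y. Origin: slot floor, its middle; axes as the graphics slot. 10 mm deep, 5.5 mm wide, mouth flared to 11 mm, 5 mm play at each end. Card home: network card origin at (0, -5.5, 0) mm here, axes parallel; plug in the slot, bracket foot on the ledge (ledge top level with slot floor).
- module_header: Module header on the motherboard between the slots: two cream tapered posts 10 mm tall on a light pad 46 x 34 mm. Origin: middle of the pad's top, level with the slot floors; x parallel to the slots. Plugged module: its origin at this origin, long side along x, either way round. Flat board for 40 mm on either side in x; slot sides 31 mm (+y) and 18 mm (-y) from the middle.
- graphics_card: Graphics card on edge: 172 mm long (x), 32 thick (y), 104 tall, 0.35 kg; black cooler with fans to -y, fins and red stripe on top, steel bracket at -x. Origin: mid length and thickness, at its lowest edge, z up. Grip across y on y = +-16 mm, z 28 to 100 mm, near mid length. Plug 88 x 3 mm at y = +13.5 mm, down to z = 0; rest above z = 11.5 mm. Stands on plug and bracket foot. Starts slotted.
- network_card: Network card on edge: 121 mm long (x), 98 mm tall, 0.14 kg; green board to +y, finned silver heatsink to -y, 18 mm wide steel bracket at -x. Origin: mid length and thickness, at its lowest edge, z up. Grip across its 14 mm (y), z 30 to 94 mm, near mid length. Plug 38 x 3 mm at y = +5.5 mm, down to z = 0. Stands on plug and bracket foot. Starts in its slot, 30 mm gap to the graphics card.
- failed_module: Failed boot module: black block 40 x 28 x 18 mm (x, y, z), 40 g, red label with two white stripes on top. Origin: centre of the underside. Hollow below (pocket 30 x 18 mm, 12 mm deep), it drops over the header posts with 2 mm play and lifts straight off freely. Starts on the header, half under the graphics card, so that no gripper gets at it while the cards stand there.
- spare_module: Spare boot module: white block of the same shape (40 x 28 x 18 mm, 40 g, hollow below, origin at the centre of the underside), green label with two white stripes on top. Starts in a blue tray of the same shape as the red one, beside it.
- card_caddy: Card caddy: dark grey open box 208 (x) x 114 (y) mm, fixed. Origin: on the desk under its middle. Two bays along x, 200 mm long: the wide one for the graphics card, 50 mm, centred at y = +28 mm; the narrow one for the network card, 32 mm, centred at y = -37 mm. Floor 4 mm thick, long walls 48 mm high, end walls 36 mm. A card parks at the bay's middle, along x, either way round.
- red_tray: Red tray for failed parts: 84 (x) x 74 (y) mm outside, walls 3 mm thick and 10 mm high, floor 3 mm thick, on a 2 mm mat, fixed. Origin: centre of its underside, 2 mm above the desk. Empty at the start.
- mug: Blue mug, 69 mm across without its handle, 92 mm tall, a bystander behind the board. Origin: centre of the underside.

How it is judged:
On the way, in this order (a step that is already met when the one before it is completed fails the run):
1. both cards stand upright in their bays of the caddy, the failed module still on the board (x of graphics_card in the frame of card_caddy between -0.02 and 0.02 m and y of graphics_card in the frame of card_caddy between 0.014 and 0.042 m and z of each of graphics_card, network_card in the frame of card_caddy below 0.01 m and angle between each of graphics_card, network_card's own z axis and vertical below 0.35 rad and x of network_card in the frame of card_caddy between -0.045 and 0.045 m and y of network_card in the frame of card_caddy between -0.049 and -0.025 m and horizontal distance between failed_module and module_header below 0.02 m), for 0.2 s.
2. the failed module lies flat in the red tray, both cards still parked (horizontal distance between failed_module and red_tray below 0.03 m and z of failed_module in the frame of red_tray below 0.008 m and angle between failed_module's own z axis and vertical below 0.15 rad and x of graphics_card in the frame of card_caddy between -0.02 and 0.02 m and y of graphics_card in the frame of card_caddy between 0.014 and 0.042 m and z of each of graphics_card, network_card in the frame of card_caddy below 0.01 m and angle between each of graphics_card, network_card's own z axis and vertical below 0.35 rad and x of network_card in the frame of card_caddy between -0.045 and 0.045 m and y of network_card in the frame of card_caddy between -0.049 and -0.025 m), for 0.2 s.
3. the spare module is fully plugged onto the header, both cards still parked (x of spare_module in the frame of module_header between -0.006 and 0.006 m and y of spare_module in the frame of module_header between -0.006 and 0.006 m and z of spare_module in the frame of module_header between -0.003 and 0.003 m and angle between spare_module's own z axis and vertical below 0.12 rad and angle between the x axis of spare_module and the x axis of module_header, either way round below 0.25 rad and x of graphics_card in the frame of card_caddy between -0.02 and 0.02 m and y of graphics_card in the frame of card_caddy between 0.014 and 0.042 m and z of each of graphics_card, network_card in the frame of card_caddy below 0.01 m and angle between each of graphics_card, network_card's own z axis and vertical below 0.35 rad and x of network_card in the frame of card_caddy between -0.045 and 0.045 m and y of network_card in the frame of card_caddy between -0.049 and -0.025 m), for 0.2 s.
At the end, for the whole second after the job is handed in: Both cards home in their own slots (3 mm in height, 8 mm along, 6 mm across, upright to 0.12 rad, in line to 0.1 rad); spare seated on the header (6 mm, 3 mm in height, in line to 0.25 rad); failed module flat in the red tray within 30 mm of its middle; all released and at rest (x of graphics_card in the frame of graphics_slot between -0.008 and 0.008 m and y of graphics_card in the frame of graphics_slot between -0.0195 and -0.0075 m and z of graphics_card in the frame of graphics_slot between -0.003 and 0.003 m and angle between each of graphics_card, network_card, spare_module's own z axis and vertical below 0.12 rad and angle between the x axis of graphics_card and the x axis of graphics_slot, either way round below 0.1 rad and x of network_card in the frame of network_slot between -0.008 and 0.008 m and y of network_card in the frame of network_slot between -0.0115 and 0.0005 m and z of network_card in the frame of network_slot between -0.003 and 0.003 m and angle between the x axis of network_card and the x axis of network_slot, either way round below 0.1 rad and x of spare_module in the frame of module_header between -0.006 and 0.006 m and y of spare_module in the frame of module_header between -0.006 and 0.006 m and z of spare_module in the frame of module_header between -0.003 and 0.003 m and angle between the x axis of spare_module and the x axis of module_header, either way round below 0.25 rad and horizontal distance between failed_module and red_tray below 0.03 m and z of failed_module in the frame of red_tray below 0.008 m and angle between failed_module's own z axis and vertical below 0.15 rad and linear speed of each of graphics_card, network_card, failed_module, spare_module below 0.03 m/s and angular speed of each of graphics_card, network_card, failed_module, spare_module below 0.6 rad/s); the robot touches nothing.
It fails at once if a card falls over (angle between any of graphics_card, network_card's own z axis and vertical above 0.7 rad).
It fails at once if the mug is disturbed (distance of mug from where it was at the start of the episode above 0.025 m or angle between mug's own z axis and vertical above 0.5 rad).
It also fails if it takes over 133 s, if anything falls off the work surface, if the arm or the gripper's body presses on something with over 40 N, if the wrist force passes 120 N, or if a joint passes its speed limit or range.

## Working session

There is one attempt and no reset: what is moved stays moved. The work goes in short steps, each a Python script; the robot and the scene stay as the last script left them, time stands still between calls to the robot, and variables do not carry over. Pictures are saved under pics/ and viewed, about 12 in all and at most 16, crops included, and the job is handed in when it is done.

```bash
ls; mkdir -p pics; cat > h.py <<'E'
from rig import *
import numpy as np, cv2
def snap(name,fn):
    s=sense(); im,d=camera(name); p=camera_params(name)
    if name=="wrist":
        T=np.eye(4);T[:3,:3]=s["tcp_rot"];T[:3,3]=s["position"];T=T@np.array(p["tool_from_camera"])
    else:
        T=np.eye(4);T[:3,:3]=p["rotation"];T[:3,3]=p["position"]
    cv2.imwrite(f"pics/{fn}.png",im[:,:,::-1]); np.savez(f"pics/{fn}.npz",im=im,d=d,T=T,K=p["K"],dist=p["dist"])
    return im,d
def load(fn): return np.load(f"pics/{fn}.npz")
def ray(fn,u,v):
    z=load(fn); q=cv2.undistortPoints(np.array([[[u,v]]],float),z["K"],z["dist"])[0,0]
    return z["T"][:3,3], z["T"][:3,:3]@np.array([q[0],q[1],1])
def cloud(fn):
    z=load(fn); h,w=z["d"].shape; g=np.stack(np.meshgrid(np.arange(w),np.arange(h)),-1).reshape(-1,1,2).astype(float)
    q=cv2.undistortPoints(g,z["K"],z["dist"])[:,0]; c=np.c_[q,np.ones(len(q))]*z["d"].reshape(-1,1)
    P=c@z["T"][:3,:3].T+z["T"][:3,3]; P[z["d"].ravel()==0]=np.nan
    return P.reshape(h,w,3)
def atz(fn,u,v,zz):
    o,r=ray(fn,u,v); return o+r*(zz-o[2])/r[2]
E
python3 - <<'E'
from h import *
snap("top","top0");snap("side","side0");snap("wrist","w0")
for n in("top","side"):print(camera_params(n)["position"],camera_params(n)["K"][0][0])
print(sense()["time_s"],sense()["tcp_rot"])
a=cv2.imread("pics/top0.png");cv2.imwrite("pics/top0b.png",cv2.resize(a,(800,600)))
a=cv2.imread("pics/side0.png");cv2.imwrite("pics/side0b.png",cv2.resize(a,(800,600)))
E
```

```text
pics
[ 0.40779364 -0.01911489  0.90081094] 372.8898743348776
[ 0.40922691 -1.1526467   0.68449145] 498.338880826785
0.15 [[-3.95789539e-04 -9.57443697e-01  2.88619838e-01]
 [-1.46483707e-03  2.88620106e-01  9.57442577e-01]
 [-9.99998849e-01 -4.38352823e-05 -1.51673184e-03]]
```

View pics/top0b.png

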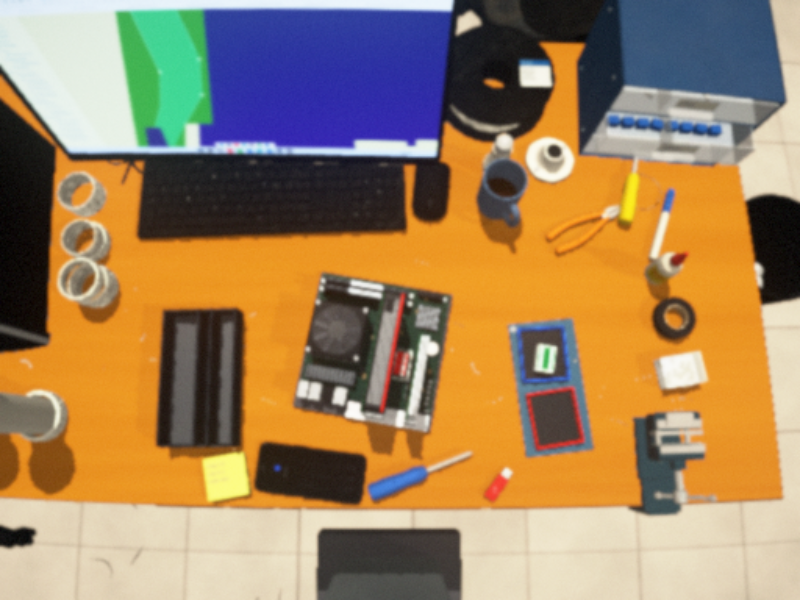

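View pics/side0b.png

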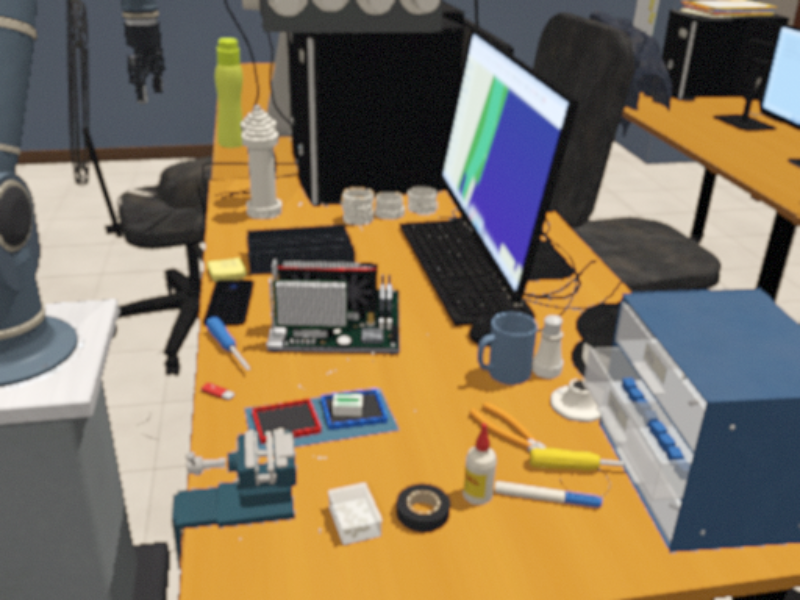

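Top view (800x600): caddy around (200,378), wide bay on the left; board around (375,350) with the graphics card's red stripe along (400,300)-(385,410), network card around (420,370), and the red label between at (400,362). The blue tray with the spare is at (545,352), the red tray at (553,418), and the mug at (502,190). In the side view, the trays are at (350,410) and the board at (335,315).

```bash
python3 - <<'E'
from h import *
P=cloud("top0"); print(camera_params("wrist")["tool_from_camera"])
def px(u,v): u,v=int(u*.64),int(v*.64); return np.nanmedian(P[v-1:v+2,u-1:u+2].reshape(-1,3),0).round(4)
for n,u,v in [("desk",270,300),("caddyW",182,378),("caddyN",228,378),("wallmid",205,378),("board",365,345),("gpu",385,350),("net",420,370),("spare",545,358),("blue",530,345),("red",553,418),("mug",505,185),("cooler",335,330)]: print(n,px(u,v))
def seg(n,m):
    m=m.astype(np.uint8); k,l,s,c=cv2.connectedComponentsWithStats(m)
    for i in range(1,k):
        if s[i,4]>60:
            Q=P[l==i]; r=cv2.minAreaRect(Q[:,:2].astype(np.float32)*1000); print(n,s[i,4],np.round(r[0],1),np.round(r[1],1),round(r[2],1),np.nanmedian(Q[:,2]).round(4))
x,y,z=P[...,0],P[...,1],P[...,2]
R=(x>0.25)&(x<0.72)
seg("z>.085",R&(z>.085)&(abs(y)<.2))
seg("caddy",R&(z>.02)&(z<.07)&(y>.2)&(y<.5))
hsv=cv2.cvtColor(load("top0")["im"],cv2.COLOR_RGB2HSV)
red=((hsv[...,0]<8)|(hsv[...,0]>172))&(hsv[...,1]>150)&(hsv[...,2]>80)
blue=(hsv[...,0]>100)&(hsv[...,0]<125)&(hsv[...,1]>150)
seg("red",R&red);seg("blue",R&blue&(y<-.1)&(x<.55))
E
```

```text
[[ 4.92890327e-04 -3.06845840e-01  9.51759102e-01 -1.17554149e-01]
 [ 3.89731025e-04 -9.51759086e-01 -3.06846037e-01  7.91481879e-02]
 [ 9.99999803e-01  5.22171494e-04 -3.49525503e-04  2.88316136e-04]
 [ 0.00000000e+00  0.00000000e+00  0.00000000e+00  1.00000000e+00]]
desk [ 6.138e-01  1.819e-01 -5.000e-04]
caddyW [0.4907 0.3123 0.004 ]
caddyN [0.4915 0.2413 0.0031]
wallmid [0.4905 0.2757 0.0078]
board [0.5399 0.0282 0.0136]
gpu [ 0.5172 -0.0049  0.12  ]
net [ 0.4925 -0.0514  0.1121]
spare [ 0.518  -0.2457  0.0236]
blue [ 0.5424 -0.2289  0.0057]
red [ 0.4293 -0.257   0.0062]
mug [ 0.7991 -0.1972  0.0302]
cooler [0.5552 0.0695 0.0613]
z>.085 1246 [514.9  -1.8] [ 33.2 172.4] 79.7 0.1193
z>.085 373 [481.  -48.9] [ 17.  121.4] 79.7 0.1118
caddy 727 [655.  474.8] [114.3  70.7] 19.7 0.0412
caddy 2046 [489.7 275.3] [209.3 117.6] 1.2 0.0381
red 274 [524.4 -21.9] [ 15.9 182. ] 79.8 0.1177
red 299 [ 428.1 -260.4] [84.3 74.1] 8.9 0.01
red 121 [ 327.5 -167.8] [17.  37.2] 53.4 0.0087
blue 65 [ 487.2 -251.5] [14.4 72.9] 13.4 0.0113
```

```bash
cat >> h.py <<'E'
def R(yaw):
    c,s=np.cos(yaw),np.sin(yaw); return np.array([[0,-c,-s],[0,-s,c],[-1,0,0]],float)
def st(n=""):
    s=sense(); print(n,"t",round(s["time_s"],1),"p",np.round(s["position"],4),"gap",round(s["finger_gap"],4),"F",np.round(s["wrist_force"],1),"j7",round(s["joint_pos"][6],2))
def mont(fns,out):
    cv2.imwrite(f"pics/{out}.png",cv2.resize(np.hstack([cv2.imread(f"pics/{f}.png") for f in fns]),(800,int(800*384/512/len(fns)))))
E
python3 - <<'E'
from h import *
movep([.45,.24,.33],R(0.02));snap("wrist","wc");st()
movep([.45,-.01,.33],R(-.18));snap("wrist","wb");st()
movep([.43,-.24,.28],R(-.18));snap("wrist","wt");st()
a=np.vstack([np.hstack([cv2.imread(f"pics/{f}.png") for f in p]) for p in (("wc","wb"),("wt","w0"))])
cv2.imwrite("pics/m1.png",cv2.resize(a,(800,600)))
E
```

```text
t 2.0 p [0.4496 0.2412 0.3298] gap 0.0858 F [-0.7  0.4  0.6] j7 1.04
 t 3.0 p [ 0.4504 -0.0078  0.33  ] gap 0.0852 F [ 0.3  0.8 -0.8] j7 1.33
 t 4.0 p [ 0.4313 -0.2379  0.2801] gap 0.0851 F [-0.5  0.  -0.6] j7 1.93
```

View pics/m1.png

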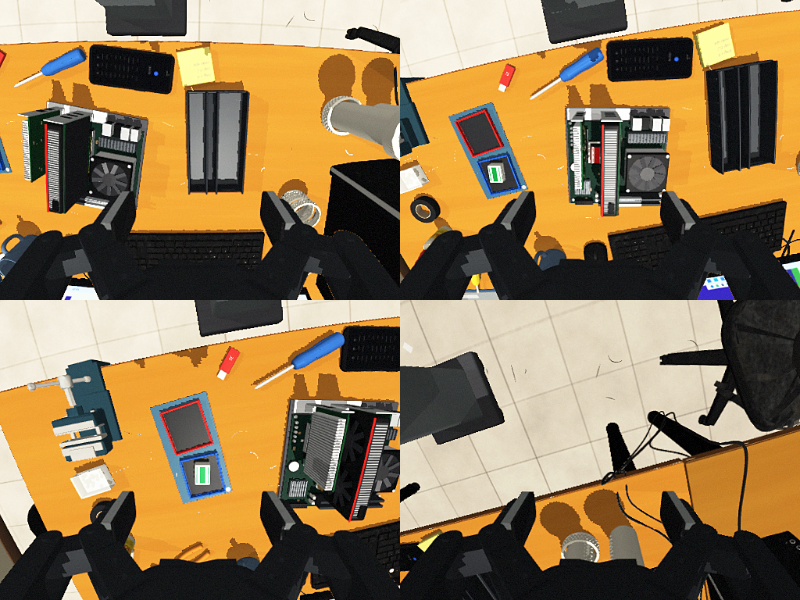

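Wrist montage: top left shows the caddy, with the wide bay on the right at (225,140) and the narrow one on the left at (200,140). Top right shows the board from above, with the red label at (596,152) and both cards standing. Bottom left shows the trays, with the spare at (203,475) near the middle of the blue tray.

```bash
cat >> h.py <<'E'
def seg(P,n,m,mn=60):
    k,l,s,c=cv2.connectedComponentsWithStats(m.astype(np.uint8)); out=[]
    for i in range(1,k):
        if s[i,4]>mn:
            Q=P[l==i]; r=cv2.minAreaRect(Q[:,:2].astype(np.float32)*1000); (w,h),a=r[1],r[2]
            if h>w: w,h,a=h,w,a-90
            print(n,s[i,4],"c",np.round(r[0],1),"LxW",np.round((w,h),1),"yaw",round((a+90)%180-90,1),"z",np.nanpercentile(Q[:,2],[10,50,90]).round(4)); out.append((r[0],a))
    return out
def masks(fn):
    P=cloud(fn); hsv=cv2.cvtColor(load(fn)["im"],cv2.COLOR_RGB2HSV); h,s,v=hsv[...,0],hsv[...,1],hsv[...,2]
    return P,P[...,0],P[...,1],P[...,2],dict(red=((h<8)|(h>172))&(s>150)&(v>80),blue=(h>100)&(h<125)&(s>150)&(v>60),green=(h>45)&(h<80)&(s>120)&(v>60),white=(s<40)&(v>190))
E
python3 - <<'E'
from h import *
P,x,y,z,c=masks("wc")
seg(P,"caddyall",(x>.3)&(x<.65)&(y>.18)&(y<.38)&(z>.025)&(z<.07))
seg(P,"caddyhi",(x>.3)&(x<.65)&(y>.18)&(y<.38)&(z>.043)&(z<.07))
seg(P,"floor",(x>.36)&(x<.62)&(y>.18)&(y<.38)&(z>.0025)&(z<.01),150)
P,x,y,z,c=masks("wb"); B=(x>.35)&(x<.65)&(y>-.13)&(y<.15)
seg(P,"tops",B&(z>.09)); seg(P,"red",B&c["red"],20); seg(P,"redlow",B&c["red"]&(z<.06),10)
seg(P,"white",B&c["white"]&(z<.05),20); seg(P,"board",B&(z>.006)&(z<.03),100)
P,x,y,z,c=masks("wt"); B=(x>.35)&(x<.6)&(y<-.15)&(y>-.35)
seg(P,"red",B&c["red"]);seg(P,"blue",B&c["blue"]&(z>.006));seg(P,"spare",B&(z>.015),40);seg(P,"green",B&c["green"],10);seg(P,"floors",B&(z>.003)&(z<.008))
E
```

```text
caddyall 2562 c [490.6 278. ] LxW [207.9 114. ] yaw 1.5 z [0.0302 0.0465 0.0485]
caddyhi 365 c [491.6 223.6] LxW [202.5   4.7] yaw 1.7 z [0.0462 0.0476 0.0488]
caddyhi 352 c [490.6 260.2] LxW [202.5   3.2] yaw 2.0 z [0.0467 0.0477 0.0488]
caddyhi 377 c [490.1 279.9] LxW [202.4   5.1] yaw 2.2 z [0.046  0.0476 0.0488]
caddyhi 410 c [488.2 332.5] LxW [201.7   4.7] yaw 1.5 z [0.0453 0.0475 0.0486]
floor 2284 c [493.5 241.5] LxW [200.4  31.3] yaw 1.8 z [0.0033 0.0043 0.0054]
floor 1016 c [492.4 271.1] LxW [199.7  14.3] yaw 1.7 z [0.0031 0.0041 0.0052]
floor 3247 c [491.6 308.1] LxW [199.9  46.9] yaw 1.7 z [0.0032 0.0043 0.0054]
tops 1118 c [482.3 -46.6] LxW [121.4  17.7] yaw -11.1 z [0.105  0.1116 0.1133]
tops 3207 c [515.8   1.8] LxW [170.6  33.1] yaw -10.4 z [0.1139 0.1192 0.1206]
tops 35828 c [445.9  -6.9] LxW [148.8  34.3] yaw 80.0 z [0.3521 0.3831 0.3969]
red 383 c [517.2 -12.3] LxW [162.8   4. ] yaw -10.3 z [0.1159 0.1194 0.1206]
red 24 c [509.5 -31.9] LxW [33.1  1.6] yaw -11.0 z [0.0317 0.0333 0.0341]
red 138 c [512.  -20.4] LxW [33.6  9.4] yaw -10.3 z [0.0324 0.0332 0.0343]
redlow
[... 994 characters left out ...]
358 c [360.7 -73.2] LxW [117.   14.2] yaw -75.3 z [0.0137 0.0162 0.023 ]
board 6176 c [535.5  17. ] LxW [215.  211.6] yaw -10.1 z [0.0091 0.0135 0.0244]
red 701 c [ 431.  -259.1] LxW [83.8 76. ] yaw 8.3 z [0.0045 0.0109 0.0126]
blue 451 c [ 528.6 -245. ] LxW [83.4 73.8] yaw 3.5 z [0.0079 0.0114 0.0126]
spare 511 c [ 519.9 -244.9] LxW [40.3 26.7] yaw -9.5 z [0.0219 0.0232 0.0243]
spare 35826 c [ 426.6 -237.3] LxW [149.3  34.4] yaw 79.9 z [0.3021 0.3331 0.3469]
green 120 c [ 519.7 -244.9] LxW [31.1  8.6] yaw -10.0 z [0.0224 0.0234 0.0244]
floors 2576 c [ 431.9 -258. ] LxW [78.4 68.2] yaw 8.5 z [0.0044 0.0053 0.0063]
floors 1502 c [ 530.9 -244.8] LxW [77.7 68.3] yaw 3.1 z [0.0044 0.0053 0.0064]
```

```bash
python3 - <<'E'
from h import *
Y=-.1815
movep([.4816,-.0478,.20],R(Y)); command_gripper(.034,60); sleep(.4); st(); snap("wrist","n1"); snap("top","n1t")
P,x,y,z,c=masks("n1"); B=(x>.35)&(x<.65)&(y>-.13)&(y<.15)
p=sense()["position"]; u=P-p; lz=u@R(Y)[:,2]; ly=u@R(Y)[:,1]
seg(P,"top",B&(z>.09)&(z<.125)); seg(P,"fing",B&(z>.16)&(z<.26)); seg(P,"redlow",B&c["red"]&(z<.06),10)
for lo,hi in((.104,.116),(.116,.125)):
    m=B&(z>lo)&(z<hi)&(abs(lz)<.03)
    for a in(-.06,-.03,0,.03):
        k=m&(ly>a)&(ly<a+.03); 
        if k.sum()>10: print(lo,a,np.percentile(lz[k],[2,50,98]).round(4))
for zz in(.18,.19,.2,.21):
  k=B&(z>zz)&(z<zz+.01); print(zz,k.sum(),"left",np.percentile(lz[k&(lz>0)],[1,99]).round(4) if (k&(lz>0)).any() else 0,"right",np.percentile(lz[k&(lz<0)],[1,99]).round(4) if (k&(lz<0)).any() else 0, np.percentile(ly[k],[1,99]).round(4) if k.any() else 0)
E
```

```text
t 5.8 p [ 0.4816 -0.0478  0.2   ] gap 0.0343 F [-0.1  0.3 -0.2] j7 1.54
top 2526 c [482.  -46.8] LxW [120.9  17.3] yaw -11.0 z [0.1102 0.1116 0.113 ]
top 6060 c [493.9   4.9] LxW [127.3  33.9] yaw -10.0 z [0.1082 0.119  0.1203]
fing 25794 c [478.7 -46.8] LxW [125.2  31.9] yaw 80.0 z [0.2135 0.2437 0.257 ]
redlow 46 c [509.6 -31.7] LxW [33.7  1.6] yaw -11.5 z [0.0322 0.0332 0.0338]
redlow 282 c [512.1 -20.8] LxW [35.2  9.9] yaw -8.7 z [0.0325 0.0333 0.0341]
0.104 -0.06 [-0.0048  0.0019  0.0086]
0.104 -0.03 [-0.0047  0.0018  0.0084]
0.104 0 [-0.0052  0.0017  0.0087]
0.104 0.03 [-0.0051  0.0024  0.0083]
0.116 0.03 [-0.0068  0.0016  0.01  ]
0.18 486 left [0.0169 0.0303] right [-0.0299 -0.0164] [-0.0095  0.012 ]
0.19 716 left [0.017  0.0306] right [-0.0301 -0.0164] [-0.0097  0.0122]
0.2 801 left [0.017  0.0306] right [-0.0301 -0.0165] [-0.0099  0.0122]
0.21 1151 left [0.0171 0.0381] right [-0.0374 -0.0165] [-0.0102  0.0139]
```

View pics/n1.png

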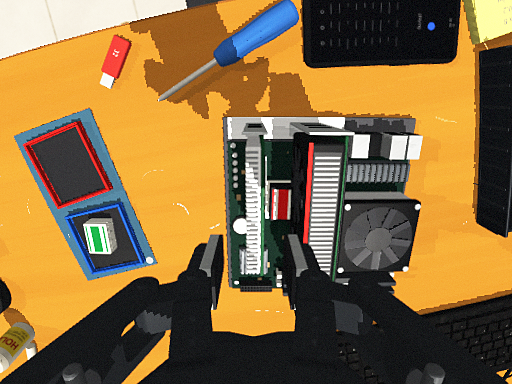

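The view from 0.2 m above shows the network card at (253,200) centred between the open fingers at (213,260) and (298,260), the graphics card's fins at (325,190), and the red label at (281,201). The offset is about 1-1.5 mm. I'll correct it and grip.

```bash
python3 - <<'E'
from h import *
Y=-.1815; r=R(Y)
p=np.array([.4816,-.0478,.09])+.0012*r[:,2]; p[2]=.09
move_l(p,r,feed=.12,until_force=8); sleep(.2); st("down"); f0=np.array(sense()["wrist_force"])
command_gripper(.002,20); sleep(.2); st("shut")
f=(np.array(sense()["wrist_force"])-f0)@r; print("tool F",f.round(2))
E
```

```text
down t 6.9 p [ 0.481  -0.0473  0.1015] gap 0.0344 F [-1.6 -1.3  9.5] j7 1.65
shut t 7.4 p [ 0.4806 -0.0467  0.1009] gap 0.0136 F [ 0.4 -0.2 -0.1] j7 1.65
tool F [ 9.65 -1.74  1.47]
```

```bash
python3 - <<'E'
from h import *
import json
Y=-.1815; r=R(Y)
command_gripper(.002,60); sleep(.2); st("grip"); home=sense()["position"]; json.dump(list(map(float,home)),open("home_net.json","w"))
h=np.array(home)
move_l(h+[0,0,.02],r,feed=.05); st("lift1")
move_l(h+[0,0,.135],r,feed=.15); st("lift2")
C=np.array([.4905,.2395]); 
movep([*C,.235],R(.03)); sleep(.3); st("over"); snap("wrist","n2"); snap("side","n2s"); snap("top","n2t")
P,x,y,z,c=masks("n2")
seg(P,"caddyall",(x>.3)&(x<.65)&(y>.18)&(y<.38)&(z>.025)&(z<.06))
seg(P,"caddyhi",(x>.3)&(x<.65)&(y>.18)&(y<.38)&(z>.043)&(z<.06))
seg(P,"net",(x>.3)&(x<.65)&(y>.18)&(y<.38)&(z>.1)&(z<.26),200)
P,x,y,z,c=masks("n2t")
seg(P,"t-caddyhi",(x>.3)&(x<.65)&(y>.18)&(y<.38)&(z>.043)&(z<.06),30)
mont(["n2","n2s"],"m2")
E
```

```text
grip t 7.8 p [ 0.4804 -0.0465  0.101 ] gap 0.0134 F [-0.3  0.2 -0.4] j7 1.65
lift1 t 8.3 p [ 0.4805 -0.0464  0.1213] gap 0.0134 F [-0.1  0.3 -1.8] j7 1.63
lift2 t 9.3 p [ 0.4797 -0.0465  0.2351] gap 0.0132 F [ 0.3  0.6 -2.4] j7 1.51
over t 10.7 p [0.4909 0.2384 0.2352] gap 0.0135 F [-0.3 -0.4 -1.6] j7 1.16
caddyall 3563 c [490.3 278.2] LxW [206.8 114.4] yaw 1.6 z [0.0302 0.0442 0.0483]
caddyall 160 c [519.5 261.4] LxW [81.5  2.6] yaw 2.9 z [0.0466 0.0477 0.0486]
caddyhi 217 c [420.5 221.8] LxW [59.3  4.5] yaw 0.6 z [0.0466 0.0476 0.0486]
caddyhi 257 c [426.2 257. ] LxW [72.6  4.3] yaw 2.8 z [0.0466 0.0478 0.0487]
caddyhi 622 c [480.5 279. ] LxW [182.8   5.3] yaw 1.6 z [0.046  0.0476 0.0486]
caddyhi 764 c [489.3 333.1] LxW [202.7   5.2] yaw 1.8 z [0.0448 0.0474 0.0485]
caddyhi 160 c [519.5 261.4] LxW [81.5  2.6] yaw 2.9 z [0.0466 0.0477 0.0486]
net 10095 c [473.9 237.7] LxW [76.1 66.4] yaw -38.7 z [0.225  0.2459 0.2559]
t-caddyhi 43 c [568.1 258.8] LxW [45.5  4.7] yaw 0.7 z [0.0445 0.0472 0.0492]
t-caddyhi 194 c [492.1 220. ] LxW [202.9   5.4] yaw 1.3 z [0.0444 0.0469 0.0493]
t-caddyhi 110 c [446.8 254.8] LxW [117.8   6.4] yaw 1.6 z [0.0447 0.0473 0.0496]
t-caddyhi 109 c [438.7 329.1] LxW [104.3   6.5] yaw 0.3 z [0.044  0.0471 0.0491]
t-caddyhi 51 c [410.  274.2] LxW [44.8  4.4] yaw 0.1 z [0.0438 0.0469 0.0488]
```

View pics/m2.png

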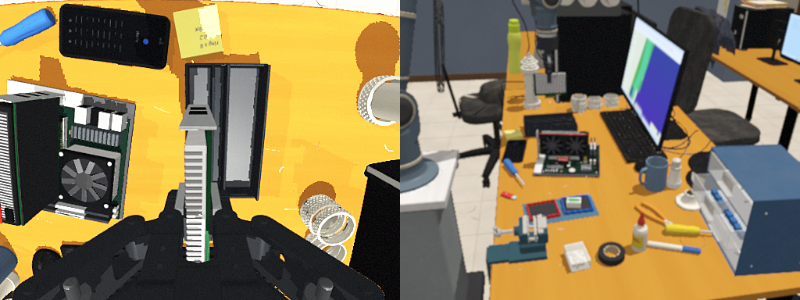

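The network card hangs straight over the narrow bay (wrist image: card at (195,180), bay at (203,70)), and the graphics card is still upright on the board. I'll lower it.

```bash
python3 - <<'E'
from h import *
r=R(.03); C=[.4905,.2395]
move_l([*C,.102],r,feed=.15); sleep(.2); st("above")
print(move_l([*C,.085],r,feed=.02,until_force=4)); st("touch")
command_gripper(.034,60); sleep(.3); st("open"); 
move_l([*C,.2],r,feed=.15); sleep(.2); snap("wrist","n3")
P,x,y,z,c=masks("n3")
seg(P,"net",(x>.3)&(x<.65)&(y>.18)&(y<.38)&(z>.085)&(z<.12),100)
seg(P,"caddyhi",(x>.3)&(x<.65)&(y>.18)&(y<.38)&(z>.043)&(z<.06))
E
```

```text
above t 12.0 p [0.491  0.2398 0.1029] gap 0.0132 F [-0.2 -0.9 -1. ] j7 1.23
True
touch t 12.7 p [0.4905 0.2395 0.0899] gap 0.0133 F [ 0.3 -0.   4.2] j7 1.23
open t 13.3 p [0.4897 0.2391 0.0892] gap 0.034 F [-0.3  0.4  0.2] j7 1.23
net 2261 c [492.  240.2] LxW [120.9  17.8] yaw 1.7 z [0.0992 0.1006 0.102 ]
caddyhi 820 c [492.1 223.6] LxW [203.3   4.6] yaw 1.7 z [0.0464 0.0476 0.0486]
caddyhi 802 c [490.7 259.5] LxW [202.6   4.8] yaw 1.8 z [0.0463 0.0476 0.0486]
caddyhi 690 c [465.6 278.6] LxW [153.8   5.1] yaw 1.7 z [0.0459 0.0476 0.0486]
caddyhi 968 c [489.  332.9] LxW [203.7   5. ] yaw 1.7 z [0.0444 0.0473 0.0484]
```

```bash
python3 - <<'E'
from h import *
import json
Y=-.1815; r=R(Y)
movep([.5155,.001,.21],r); command_gripper(.056,60); sleep(.3); snap("wrist","g1"); p=sense()["position"]
P=cloud("g1"); u=P-p; lz=u@r[:,2]; ly=u@r[:,1]; z=P[...,2]
k=(z>.114)&(z<.124)&(abs(lz)<.05)&(abs(ly)<.1)
seg(P,"gpu",k,200)
for a in(-.06,-.03,0,.03,.06):
    q=k&(ly>a)&(ly<a+.03)
    if q.sum()>20: print(a,np.percentile(lz[q],[1,50,99]).round(4))
q=(z>.195)&(z<.205); print("fing",np.percentile(lz[q&(lz>0)],[1,99]).round(4),np.percentile(lz[q&(lz<0)],[1,99]).round(4))
st()
E
```

```text
gpu 7297 c [517.7   1.4] LxW [167.5  32.4] yaw -10.3 z [0.1166 0.1193 0.1205]
-0.06 [-0.0145  0.0002  0.0165]
-0.03 [-0.0146  0.0002  0.0167]
0 [-0.0147  0.0002  0.0163]
0.03 [-0.0149  0.0002  0.0162]
0.06 [-0.0151  0.0002  0.0157]
fing [0.028  0.0417] [-0.0409 -0.0274]
 t 16.1 p [0.5155 0.001  0.21  ] gap 0.056 F [0.6 0.3 0. ] j7 1.45
```

```bash
python3 - <<'E'
from h import *
import json
Y=-.1815; r=R(Y)
p=np.array([.516,.0016,.0955])
move_l(p+[0,0,.04],r,feed=.15); print(move_l(p,r,feed=.05,until_force=5)); sleep(.2); st("down"); f0=np.array(sense()["wrist_force"])
command_gripper(.02,20); sleep(.2); st("shut"); f=(np.array(sense()["wrist_force"])-f0)@r; print("tool F",f.round(2))
command_gripper(.02,90); sleep(.2); st("grip"); h=np.array(sense()["position"]); json.dump(list(map(float,h)),open("home_gpu.json","w"))
move_l(h+[0,0,.02],r,feed=.05); st("lift1")
move_l(h+[0,0,.09],r,feed=.15); st("lift2")
C=[.4895,.3045]
movep([*C,h[2]+.09],R(.03)); sleep(.3); st("over")
snap("wrist","g2"); snap("side","g2s"); mont(["g2","g2s"],"m3")
E
```

```text
False
down t 17.9 p [0.5162 0.0016 0.0958] gap 0.0557 F [0.5 1.  0.5] j7 1.55
shut t 18.4 p [0.5161 0.0016 0.0957] gap 0.0317 F [-1.  -0.7  3.7] j7 1.55
tool F [-3.2   1.23 -1.97]
grip t 18.8 p [0.5163 0.0015 0.0959] gap 0.031 F [-0.7 -0.1  5.2] j7 1.55
lift1 t 19.4 p [0.5162 0.0016 0.116 ] gap 0.0313 F [ 0.1 -0.2 -2.9] j7 1.53
lift2 t 20.0 p [0.5156 0.0017 0.1852] gap 0.0311 F [-0.9  0.1 -3. ] j7 1.47
over t 21.5 p [0.4898 0.3038 0.186 ] gap 0.0312 F [ 0.5 -0.5 -2.8] j7 1.1
```

View pics/m3.png

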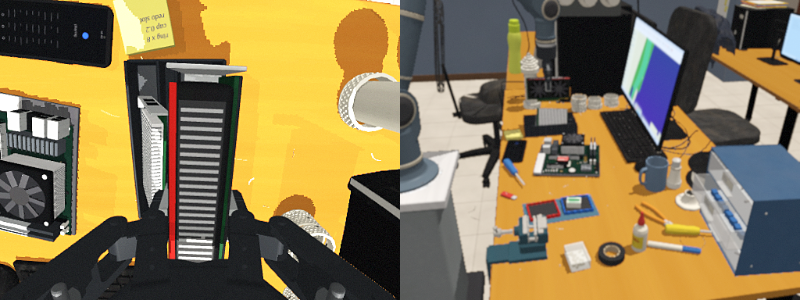

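The graphics card hangs upright over the wide bay (wrist image (205,170)), and the network card stands in the narrow bay (155,150). In the side view the module is now exposed on the board. I'll lower the card.

```bash
python3 - <<'E'
from h import *
r=R(.03); C=[.4895,.3045]
move_l([*C,.1],r,feed=.15); sleep(.2); st("above")
print(move_l([*C,.08],r,feed=.02,until_force=4)); st("touch")
command_gripper(.052,60); sleep(.4); st("open"); 
move_l([*C,.21],r,feed=.15); sleep(.2); snap("wrist","g3")
P,x,y,z,c=masks("g3")
seg(P,"cards",(x>.3)&(x<.65)&(y>.18)&(y<.38)&(z>.085)&(z<.13),100)
seg(P,"caddyhi",(x>.3)&(x<.65)&(y>.18)&(y<.38)&(z>.043)&(z<.06))
# board view near header
r=R(-.1815); movep([.505,-.022,.2],r); command_gripper(.05,40); sleep(.3); snap("wrist","h1"); st()
P,x,y,z,c=masks("h1"); B=(x>.44)&(x<.6)&(y>-.1)&(y<.06)
seg(P,"red",B&c["red"]&(z<.05),20)
seg(P,"mod",B&(z>.029)&(z<.037),100)
E
```

```text
above t 22.5 p [0.4901 0.3049 0.1011] gap 0.0312 F [-0.5 -0.3 -2.8] j7 1.14
True
touch t 23.2 p [0.4892 0.3043 0.0851] gap 0.031 F [-1.1 -0.5  3.7] j7 1.14
open t 23.9 p [0.4883 0.3038 0.0841] gap 0.0517 F [-0.5  0.5  0.3] j7 1.14
cards 122 c [403.7 303.3] LxW [30.8  1.4] yaw -88.8 z [0.0987 0.1105 0.1116]
cards 7013 c [490.4 304.5] LxW [168.4  33. ] yaw 0.9 z [0.1041 0.1083 0.1095]
cards 2014 c [493.1 257.9] LxW [121.7  24.1] yaw -3.9 z [0.094  0.0975 0.1004]
caddyhi 788 c [477.7 223.3] LxW [173.2   4.9] yaw 1.6 z [0.0448 0.0474 0.0486]
caddyhi 225 c [412.1 257.1] LxW [44.8  4.3] yaw 2.4 z [0.0456 0.0476 0.0488]
caddyhi 783 c [490.2 279.8] LxW [202.4   4.3] yaw 1.7 z [0.0462 0.0476 0.0485]
caddyhi 772 c [488.6 333.5] LxW [202.2   5.5] yaw 1.6 z [0.0462 0.0476 0.0486]
caddyhi 233 c [494.7 244.2] LxW [108.2  16.5] yaw -2.1 z [0.0471 0.0513 0.0581]
caddyhi 272 c [539.4 261.1] LxW [104.6   4.5] yaw 1.5 z [0.0453 0.0475 0.0483]
 t 27.0 p [ 0.505  -0.0219  0.2   ] gap 0.05 F [0.9 0.3 0. ] j7 1.52
red 64 c [509.9 -31.7] LxW [34.3  1.1] yaw -10.9 z [0.0321 0.0332 0.034 ]
red 284 c [511.9 -20.7] LxW [34.9  8.6] yaw -10.5 z [0.0325 0.0333 0.0342]
red 53 c [513.9  -9.8] LxW [34.6  1.2] yaw -9.6 z [0.0323 0.0331 0.0339]
mod 325 c [489.6  52.8] LxW [20.4 17.5] yaw -10.4 z [0.0331 0.0349 0.0363]
mod 943 c [512.2 -20.2] LxW [39.8 27.1] yaw -10.5 z [0.0323 0.0333 0.0342]
mod 132 c [541.2  34. ] LxW [68.5 20.6] yaw -29.5 z [0.0296 0.0333 0.0365]
```

View pics/h1.png

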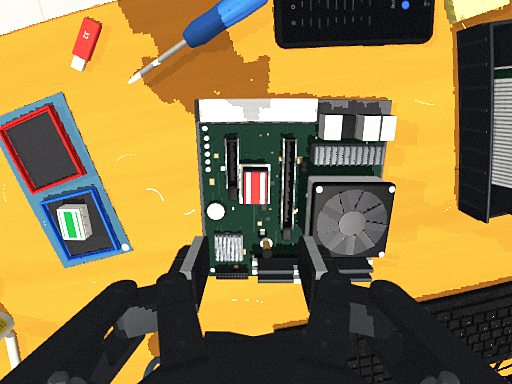

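The board view shows the failed module clear on its header at (255,185), with the slots at (232,165) and (289,180). The g3 numbers suggest the network card is leaning, so I'll look at that picture.

View pics/g3.png

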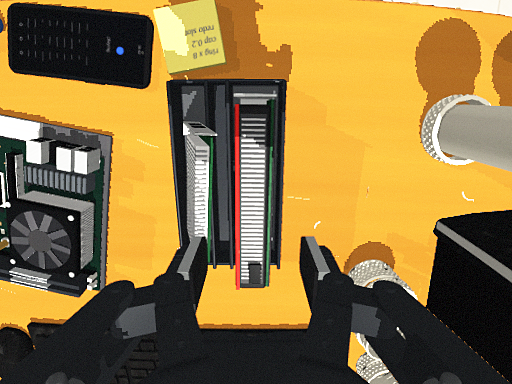

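```bash
python3 - <<'E'
from h import *
movep([.46,.24,.25],R(.03)); sleep(.3); snap("wrist","g4"); st()
P,x,y,z,c=masks("g4"); r=R(.03)
p0=np.array([.4905,.2765,0]); q=(P-p0)@np.c_[-r[:,1],r[:,2],[0,0,1]]
for zl in(.02,.04,.055,.065,.075,.085,.093,.099):
    k=(q[...,2]>zl-.004)&(q[...,2]<zl+.004)&(abs(q[...,0])<.1)&(q[...,1]>-.06)&(q[...,1]<.01)
    for xl in(-.05,0,.04):
        kk=k&(abs(q[...,0]-xl)<.015); 
        if kk.sum()>5: print(zl,xl,kk.sum(),(1000*np.percentile(q[kk][:,1],[2,50,98])).round(1))
E
```

```text
t 28.4 p [0.4603 0.2392 0.2499] gap 0.05 F [ 0.6  0.4 -0.2] j7 1.14
0.02 -0.05 27 [-47.  -34.    1.6]
0.02 0 10 [-50.7   1.4   1.5]
0.02 0.04 14 [1.3 1.4 1.5]
0.04 -0.05 97 [-54.9 -38.8   1.5]
0.04 0 72 [-54.9 -41.5   1.5]
0.04 0.04 74 [-50.7 -44.3   6.1]
0.055 -0.05 68 [-35.3 -33.1 -17.7]
0.055 0 56 [-39.  -36.6 -35.4]
0.055 0.04 56 [-41.7 -40.3  10. ]
0.065 -0.05 77 [-32.  -28.9 -15.3]
0.065 0 67 [-35.4 -33.1 -32. ]
0.065 0.04 61 [-37.9 -36.6  10. ]
0.075 -0.05 94 [-28.9 -23.7 -10.9]
0.075 0 69 [-32.  -29.9 -28.8]
0.075 0.04 71 [-35.4 -33.1  10. ]
0.085 -0.05 106 [-25.1 -19.2  -7.8]
0.085 0 76 [-28.8 -26.8 -24.9]
0.085 0.04 70 [-31.6 -29.8   9.9]
0.093 -0.05 170 [-23.1 -10.5  -4.9]
0.093 0 200 [-25.8 -14.1  -8.3]
0.093 0.04 209 [-28.8 -16.8 -10.7]
0.099 -0.05 252 [-20.5 -12.6  -2.8]
0.099 0 386 [-23.9 -16.5  -8.4]
0.099 0.04 313 [-26.7 -19.3 -11. ]
```

View pics/g4.png

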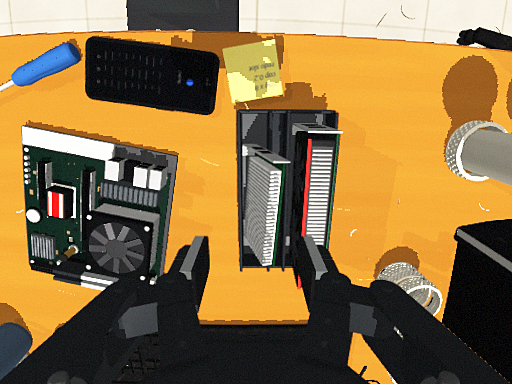

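g4 shows the graphics card upright in its bay (320,190), but the network card leans about 0.31 rad toward it (265,200). The gripper's linkage probably touched it. I'll straighten it by pinching near its +x end, where the gap is wider, after measuring the gap from close up.

```bash
cat >> h.py <<'E'
CR=np.c_[-R(.03)[:,1],R(.03)[:,2],[0,0,1]]; C0=np.array([.4905,.2765,0])
def cad(x,y,z): return C0+CR@np.array([x,y,z])
E
python3 - <<'E'
from h import *
r=R(.03)
movep(cad(.048,-.026,.19),r); command_gripper(.034,25); sleep(.3); st(); snap("wrist","g5")
P=cloud("g5"); q=(P-C0)@CR; p=(sense()["position"]-C0)@CR; print("tcp",p.round(4))
X,Y_,Z=q[...,0],q[...,1],q[...,2]
for xl in(.03,.04,.05,.058,.065):
    b=abs(X-xl)<.003
    n=b&(Z>.09)&(Z<.103)&(Y_<.005); g=b&(Z>.104)&(Z<.114)&(Y_>0)&(Y_<.06)
    print(xl,"net",n.sum(),(1000*np.percentile(Y_[n],[2,50,98])).round(1) if n.any() else "","gpu",g.sum(),(1000*np.percentile(Y_[g],[1,99])).round(1) if g.any() else "")
f=(Z>.17)&(Z<.2); print("fing",(1000*np.percentile(Y_[f&(Y_>p[1])],[1,99])).round(1),(1000*np.percentile(Y_[f&(Y_<p[1])],[1,99])).round(1),"x",np.percentile(X[f],[1,99]).round(4), "tipz",Z[f].min())
n=(Z>.09)&(Z<.103)&(Y_<.005)&(abs(X)<.09); print("net x",np.percentile(X[n],[.5,99.5]).round(4))
E
```

```text
t 29.5 p [0.5392 0.252  0.1902] gap 0.0339 F [ 0.7 -0.3  0.4] j7 1.26
tcp [ 0.048  -0.026   0.1902]
0.03 net 167 [-27.3 -19.4 -10.7] gpu 288 [11.5 42.3]
0.04 net 146 [-28.1 -20.1 -11.3] gpu 295 [11.2 40.9]
0.05 net 149 [-28.9 -20.8 -12.6] gpu 266 [11.  40.6]
0.058 net 129 [-29.  -20.8 -13. ] gpu 271 [11.2 38.6]
0.065 net 8 [-17.1 -15.7 -14.3] gpu 254 [10.9 40.6]
fing [-8.9  4.8] [-56.  -42.3] x [0.0358 0.0578] tipz 0.17003411929213086
net x [-0.0568  0.0608]
```

```bash
python3 - <<'E'
from h import *
r=R(.03)
move_l(cad(.050,-.0252,.125),r,feed=.1); sleep(.2)
hit=move_l(cad(.050,-.0252,.1),r,feed=.03,until_force=3); st(f"in {hit}")
if hit: move_l(cad(.050,-.0252,.15),r); raise SystemExit
command_gripper(.026,20); st("c1"); 
move_l(cad(.050,-.035,.1),r,feed=.03); st("m1")
command_gripper(.02,20); move_l(cad(.050,-.037,.1),r,feed=.03); st("m2")
command_gripper(.002,20); sleep(.3); st("shut"); command_gripper(.002,50); sleep(.2); st("grip")
snap("wrist","g6")
P=cloud("g6"); q=(P-C0)@CR
for zl in(.055,.07,.085,.099):
    k=(abs(q[...,2]-zl)<.004)&(q[...,1]>-.06)&(q[...,1]<.005)
    for xl in(-.05,0):
        kk=k&(abs(q[...,0]-xl)<.012)
        if kk.sum()>5: print(zl,xl,kk.sum(),(1000*np.percentile(q[kk][:,1],[2,50,98])).round(1))
E
```

```text
in False t 31.5 p [0.5414 0.2529 0.1002] gap 0.0343 F [ 0.  -0.5  0.4] j7 1.31
c1 t 31.8 p [0.5413 0.2529 0.1002] gap 0.0258 F [ 0.1  0.6 -0.1] j7 1.31
m1 t 32.2 p [0.5416 0.2426 0.1   ] gap 0.0262 F [-0.2  0.5 -0.6] j7 1.33
m2 t 32.7 p [0.5416 0.2408 0.1   ] gap 0.0201 F [-0.4  0.2 -0.4] j7 1.33
shut t 33.2 p [0.5416 0.2409 0.1   ] gap 0.0135 F [-0.3 -0.2  1.1] j7 1.33
grip t 33.6 p [0.5417 0.2409 0.1001] gap 0.0131 F [ 0.3 -1.9  2.5] j7 1.33
0.055 -0.05 53 [-45.7 -40.1 -33. ]
0.07 -0.05 107 [-45.7 -38.8 -28.8]
0.085 -0.05 125 [-45.6 -38.6 -28.5]
0.099 -0.05 1473 [-44.2 -36.4 -29.9]
0.099 0 1789 [-43.6 -36.8 -30. ]
```

View pics/g6.png

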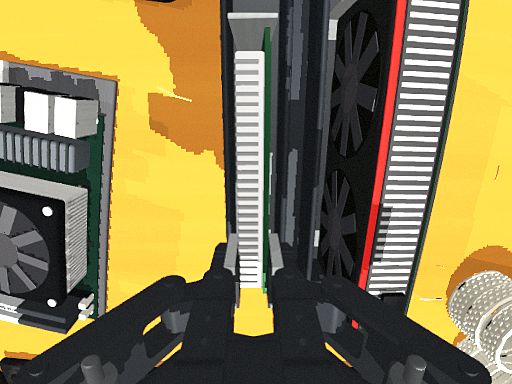

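The network card is upright again between the fingers (250,170), with the graphics card to its right. I'll unload it, lower it gently, release and check.

```bash
cat >> h.py <<'E'
def cards(fn):
    P=cloud(fn); q=(P-C0)@CR; X,Y_,Z=q[...,0],q[...,1],q[...,2]
    for n,lo,hi,m in(("net",-.06,-.002,(Z>.088)&(Z<.104)),("gpu",.002,.06,(Z>.1)&(Z<.115))):
        for xl in(-.05,-.02,.02,.05):
            k=m&(abs(X-xl)<.006)&(Y_>lo)&(Y_<hi)
            if k.sum()>5: print(n,xl,k.sum(),"y",(1000*np.percentile(Y_[k],[2,50,98])).round(1),"z",np.median(Z[k]).round(4))
E
python3 - <<'E'
from h import *
r=R(.03)
move_l(cad(.050,-.037,.104),r,feed=.03); sleep(.2); st("up")
print(move_l(cad(.050,-.037,.094),r,feed=.015,until_force=3)); st("touch")
command_gripper(.03,20); sleep(.3); st("open")
move_l(cad(.050,-.037,.16),r,feed=.08); move_l(cad(0,-.01,.23),r); sleep(.2)
snap("wrist","g7"); cards("g7")
E
```

```text
up t 34.2 p [0.5414 0.2411 0.1038] gap 0.0129 F [-0.2 -0.8 -2.1] j7 1.33
True
touch t 34.6 p [0.5419 0.241  0.1   ] gap 0.013 F [ 0.6 -1.   4.5] j7 1.33
open t 35.2 p [0.541  0.2408 0.0991] gap 0.03 F [ 0.3  0.1 -0.3] j7 1.33
net -0.05 150 y [-43.  -34.4 -29.6] z 0.1003
net -0.02 215 y [-43.3 -36.  -29.5] z 0.1005
net 0.02 193 y [-43.1 -36.  -29.1] z 0.1007
net 0.05 82 y [-36.2 -32.4 -29.4] z 0.1004
gpu -0.05 517 y [12.9 27.5 43.7] z 0.1083
gpu -0.02 463 y [12.8 27.1 43.4] z 0.1084
gpu 0.02 401 y [12.6 27.1 42.8] z 0.1083
gpu 0.05 99 y [11.7 31.1 42.9] z 0.1066
```

Both cards are upright and centred in their bays. Next is the failed module, with the jaws along its length.

```bash
cat >> h.py <<'E'
def pick(yaw,*a):
    "of yaw and yaw+pi the one reachable with smallest j7"
    best=[]
    for y in(yaw,yaw+np.pi,yaw-np.pi):
        q=inverse_kinematics(list(a),R(y))
        if q is not None: best.append((abs(q[6]),y))
    return min(best)[1]
def rel(fn,yaw,zlo,zhi,rad=.05):
    "blob in (zlo,zhi) near TCP, in tool y,z; also finger band"
    z=load(fn); P=cloud(fn); p=sense()["position"]; u=P-p; ly=u@R(yaw)[:,1]; lz=u@R(yaw)[:,2]; Z=P[...,2]
    m=((Z>zlo)&(Z<zhi)&(np.hypot(ly,lz)<rad)).astype(np.uint8); k,l,s,c=cv2.connectedComponentsWithStats(m); i=1+np.argmax(s[1:,4])
    r=cv2.minAreaRect(np.c_[ly,lz][l==i].astype(np.float32)*1000); print("obj tool(y,z)",np.round(r[0],1),np.round(r[1],1),round(r[2],1),"z",np.median(Z[l==i]).round(4))
    f=(Z>p[2]-.015)&(Z<p[2]+.002)&(np.hypot(ly,lz)<.07); print("fing z+",(1000*np.percentile(lz[f&(lz>0)],[1,99])).round(1),"z-",(1000*np.percentile(lz[f&(lz<0)],[1,99])).round(1),"y",(1000*np.percentile(ly[f],[1,99])).round(1),"tip dz",((np.percentile(Z[f],1)-p[2])*1000).round(1))
E
python3 - <<'E'
from h import *
yw=pick(-.1815-np.pi/2,.512,-.0207,.14); print(yw)
movep([.512,-.0207,.14],R(yw)); command_gripper(.05,30); sleep(.3); st(); snap("wrist","f1"); rel("f1",yw,.028,.038)
snap("wrist","f1")
E
```

```text
-1.7522963267948966
 t 38.9 p [ 0.512  -0.0207  0.14  ] gap 0.0501 F [ 0.  -0.5  0.5] j7 0.2Traceback (most recent call last):
  File "<stdin>", line 3, in <module>
  File "h.py", line 58, in rel
    r=cv2.minAreaRect(np.c_[ly,lz][l==i].astype(np.float32)*1000); print("obj tool(y,z)",np.round(r[0],1),np.round(r[1],1),round(r[2],1),"z",np.median(Z[l==i]).round(4))
                      ~~~~~~~~~~~~^^^^^^
IndexError: boolean index did not match indexed array along axis 1; size of axis is 1024 but size of corresponding boolean axis is 512
```

View pics/f1.png

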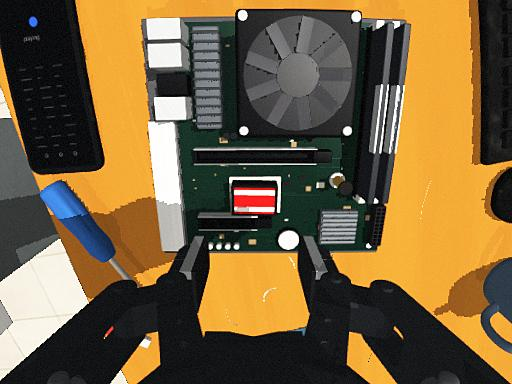

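The failed module is at (255,197), centred between the fingers at (200,260) and (313,260). I'll refine the pose, grasp and move it to the red tray.

```bash
sed -i 's/np.c_\[ly,lz\]\[l==i\]/np.stack([ly,lz],-1)[l==i]/' h.py; python3 - <<'E'
from h import *
yw=-.1815-np.pi/2
snap("wrist","f1"); rel("f1",yw,.028,.038)
E
```

```text
obj tool(y,z) [-0.1  0.6] [28. 40.] 0.7 z 0.0333
fing z+ [24.2 38.1] z- [-38.9 -25.1] y [-10.4  12. ] tip dz -14.8
```

```bash
python3 - <<'E'
from h import *
import json
yw=-.1815-np.pi/2; r=R(yw); p=np.array([.512,-.0207,0])+.0008*r[:,2]
move_l([p[0],p[1],.07],r,feed=.12); sleep(.2)
print(move_l([p[0],p[1],.0425],r,feed=.03,until_force=3)); st("down"); f0=np.array(sense()["wrist_force"])
command_gripper(.03,20); sleep(.2); st("shut"); print(((np.array(sense()["wrist_force"])-f0)@r).round(2))
command_gripper(.03,35); sleep(.2); h=np.array(sense()["position"]); json.dump(list(map(float,h)),open("home_mod.json","w"))
move_l(h+[0,0,.015],r,feed=.04); st("lift"); move_l(h+[0,0,.09],r,feed=.15); st("lift2")
yt=pick(np.radians(8.3)-np.pi/2,.431,-.2592,.12); print("yt",yt)
movep([.431,-.2592,.13],R(yt)); sleep(.3); st("over"); snap("wrist","f2")
rel("f2",yt,.08,.115)
P,x,y,z,c=masks("f2"); B=(x>.35)&(x<.6)&(y<-.15)&(y>-.35)
seg(P,"red",B&c["red"]&(z<.03));seg(P,"floor",B&(z>.003)&(z<.008))
E
```

```text
False
down t 41.0 p [ 0.5129 -0.0209  0.0426] gap 0.0498 F [-0.2  0.  -0.3] j7 0.35
shut t 41.4 p [ 0.513  -0.0209  0.0428] gap 0.0397 F [0.3 0.1 3.2] j7 0.35
[-3.48  0.12  0.44]
lift t 42.4 p [ 0.5131 -0.0207  0.058 ] gap 0.0387 F [ 0.1  0.5 -0.7] j7 0.32
lift2 t 43.0 p [ 0.5126 -0.0205  0.1323] gap 0.0388 F [-0.7  0.3 -0.9] j7 0.22
yt -1.4259339988793671
over t 44.3 p [ 0.4316 -0.2582  0.1299] gap 0.0394 F [0.1 0.8 1. ] j7 0.99
obj tool(y,z) [12.9  0.1] [52.2  4.1] 89.9 z 0.1098
fing z+ [ 0.4 32.3] z- [-32.6  -0.1] y [-12.7  14.3] tip dz -14.4
red 1400 c [ 431.1 -259.5] LxW [87.5 76.9] yaw 8.3 z [0.0047 0.0111 0.0125]
floor 152 c [ 351.3 -182.5] LxW [12.3 11.3] yaw 52.2 z [0.0049 0.0064 0.0074]
floor 130 c [ 486.7 -246.7] LxW [73.7  8.9] yaw 86.3 z [0.0035 0.0049 0.0072]
floor 86 c [ 425.5 -221.8] LxW [70.3  0.8] yaw 8.4 z [0.004  0.0061 0.0073]
floor 4142 c [ 530.1 -245.8] LxW [78.3 67.9] yaw 3.0 z [0.0044 0.0052 0.0062]
floor 5740 c [ 431.6 -259.5] LxW [78.7 67.8] yaw 8.5 z [0.0046 0.0054 0.0063]
```

View pics/f2.png

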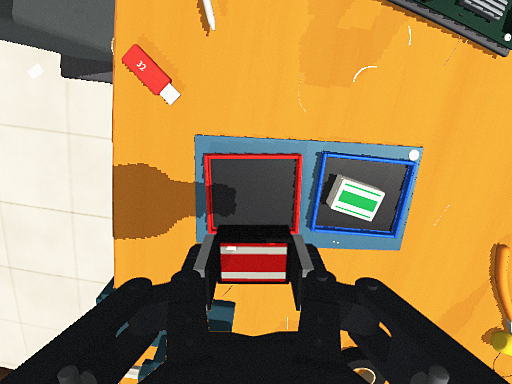

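The failed module is held level (250,262) just past the red tray (253,193), matching the camera's forward tilt. The spare is at (358,198), off-centre in the blue tray, so I'll grip it with the tips above the wall height. First, place the failed module.

```bash
python3 - <<'E'
from h import *
yt=np.radians(8.3)-np.pi/2; r=R(yt); p=[.4313,-.2594]
move_l([*p,.045],r,feed=.12); sleep(.2); print(move_l([*p,.029],r,feed=.02,until_force=3)); st("touch")
command_gripper(.044,20); sleep(.2); st("open"); move_l([*p,.12],r,feed=.12)
ys=pick(np.radians(-9.7)-np.pi/2,.5198,-.2449,.12); print("ys",ys)
movep([.5195,-.2452,.12],R(ys)); command_gripper(.046,20); sleep(.3); st(); snap("wrist","s1"); rel("s1",ys,.019,.027,.035)
P,x,y,z,c=masks("s1"); seg(P,"failed",(x>.38)&(x<.48)&(y<-.2)&(y>-.31)&(z>.017)&(z<.03))
seg(P,"red",(x>.38)&(x<.48)&(y<-.2)&(y>-.31)&c["red"]&(z<.015))
E
```

```text
True
touch t 46.0 p [ 0.4312 -0.2593  0.0328] gap 0.0394 F [-0.5 -0.3  4.1] j7 1.13
open t 46.5 p [ 0.4308 -0.2589  0.0324] gap 0.0441 F [ 0.3 -1.2 -0.9] j7 1.13
ys -1.7400932642383464
 t 48.3 p [ 0.5193 -0.2454  0.1202] gap 0.0462 F [ 0.8 -0.  -0.1] j7 0.67
obj tool(y,z) [0.2 1.1] [28.  39.8] 0.5 z 0.0232
fing z+ [22.2 36. ] z- [-36.9 -23.2] y [-10.2  11.9] tip dz -14.8
failed 1480 c [ 431.  -258.9] LxW [41.2 28.6] yaw 8.7 z [0.0218 0.0231 0.024 ]
red 1749 c [ 428.4 -260.7] LxW [91.6 79.5] yaw 8.5 z [0.0049 0.0107 0.0124]
```

View pics/s1.png

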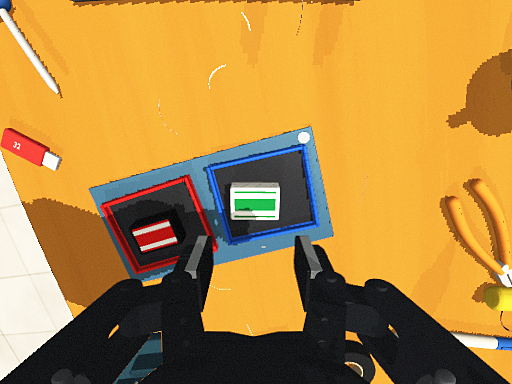

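The failed module lies flat in the red tray at (155,235), within about 1 mm of its middle by depth. The spare at (255,200) lies along the jaws. Grip it and plug it in.

```bash
python3 - <<'E'
from h import *
import json
ys=np.radians(-9.7)-np.pi/2; r=R(ys); s=np.array(sense()["position"])+.0012*r[:,2]+.0003*r[:,1]
move_l([s[0],s[1],.06],r,feed=.12); sleep(.2); hit=move_l([s[0],s[1],.0385],r,feed=.02,until_force=2.5); st(f"down {hit}")
if hit: q=sense()["position"]; move_l([s[0],s[1],q[2]+.0015],r,feed=.02)
f0=np.array(sense()["wrist_force"]); command_gripper(.03,20); sleep(.2); st("shut"); print(((np.array(sense()["wrist_force"])-f0)@r).round(2))
command_gripper(.03,40); sleep(.2); g=np.array(sense()["position"]); print("grip z",g[2]); json.dump(list(map(float,g)),open("grip_sp.json","w"))
move_l(g+[0,0,.01],r,feed=.04); move_l(g+[0,0,.09],r,feed=.15); st("lift")
h=np.array(json.load(open("home_mod.json"))); rm=R(-.1815-np.pi/2)
movep([h[0],h[1],g[2]+.06],rm); sleep(.3); st("over"); snap("wrist","s2"); snap("side","s2s"); mont(["s2","s2s"],"m4")
E
```

```text
down False t 50.4 p [ 0.5207 -0.2452  0.0386] gap 0.0462 F [1. 0. 0.] j7 0.76
shut t 50.8 p [ 0.5208 -0.2453  0.0387] gap 0.0395 F [-0.5  1.   2.7] j7 0.76
[-2.66  0.67 -1.57]
grip z 0.03887022706485191
lift t 52.4 p [ 0.5205 -0.2448  0.1282] gap 0.0383 F [ 0.  -0.  -0.6] j7 0.66
over t 53.6 p [ 0.5133 -0.0222  0.0991] gap 0.0389 F [-0.1  0.2 -0.3] j7 0.29
```

View pics/m4.png

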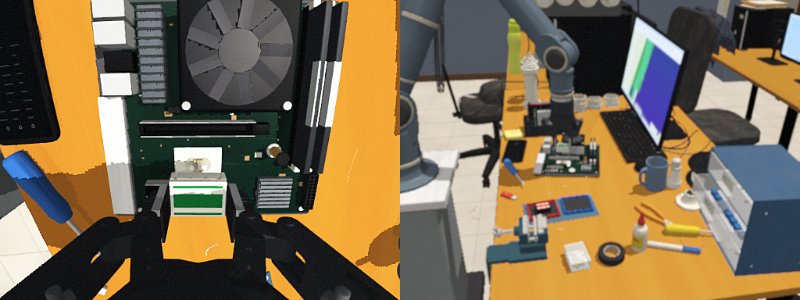

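The spare is held level at (198,195) over the free cream header (197,160), in line with it. Plug it in.

```bash
python3 - <<'E'
from h import *
import json
g=np.array(json.load(open("grip_sp.json"))); h=np.array(json.load(open("home_mod.json"))); rm=R(-.1815-np.pi/2)
move_l([h[0],h[1],g[2]+.03],rm,feed=.08); sleep(.3); st("pre"); print(h.round(4))
hit=move_l([h[0],h[1],g[2]+.008],rm,feed=.02,until_force=6); st(f"down {hit}, expect {g[2]+.01:.4f}")
E
```

```text
pre t 54.5 p [ 0.5134 -0.0208  0.0692] gap 0.039 F [-1.1  0.3 -0.5] j7 0.34
[ 0.5131 -0.0209  0.0428]
down True, expect 0.0489 t 55.4 p [ 0.513  -0.0209  0.0488] gap 0.0386 F [-1.   0.1  5.4] j7 0.36
```

Contact came exactly at the expected seated height. Release, check the spare, then measure the parked graphics card before regripping it.

```bash
python3 - <<'E'
from h import *
rm=R(-.1815-np.pi/2)
command_gripper(.05,20); sleep(.2); p=np.array(sense()["position"]); move_l([p[0],p[1],.14],rm,feed=.12); sleep(.2); snap("wrist","s3"); rel("s3",-.1815-np.pi/2,.028,.038)
command_gripper(.054,60); movep(cad(0,.028,.2),R(.03)); sleep(.3); snap("wrist","g8"); cards("g8"); rel("g8",.03,.1,.114,.06); st()
E
```

```text
obj tool(y,z) [0.1 1.1] [28.1 39.7] 0.7 z 0.0333
fing z+ [24.1 37.8] z- [-39.  -25.2] y [-10.1  12.1] tip dz -14.7
net -0.05 223 y [-43.8 -32.6 -29.8] z 0.0999
net -0.02 307 y [-43.8 -35.3 -29.6] z 0.1005
net 0.02 267 y [-43.9 -35.4 -29.5] z 0.1002
gpu -0.05 689 y [13.3 29.  44.3] z 0.1083
gpu -0.02 593 y [13.4 28.2 44. ] z 0.1083
gpu 0.02 512 y [12.6 28.2 43.4] z 0.1084
gpu 0.05 469 y [12.7 28.2 43. ] z 0.1083
obj tool(y,z) [-0.1  0.8] [119.6  32.5] 0.8 z 0.1084
fing z+ [26.8 40.6] z- [-40.4 -26.6] y [-10.5  12.1] tip dz -14.8
 t 58.9 p [0.4899 0.3039 0.1999] gap 0.054 F [0.5 0.3 0.1] j7 1.18
```

The spare sits at exactly the failed module's height and place, and both cards are still upright. I'll regrip the graphics card higher than before so the linkage stays above the network card's top, and move it over its slot.

```bash
python3 - <<'E'
from h import *
import json
r=R(.03); command_gripper(.046,60)
p=cad(-.0005,.0284,.095); move_l(p+[0,0,.04],r,feed=.1); sleep(.15)
hit=move_l(p,r,feed=.05,until_force=4); st(f"down {hit}")
if hit: raise SystemExit
f0=np.array(sense()["wrist_force"]); command_gripper(.02,20); sleep(.2); st("shut"); print(((np.array(sense()["wrist_force"])-f0)@r).round(2))
command_gripper(.02,90); sleep(.2); st("grip"); g=np.array(sense()["position"]); json.dump(list(map(float,g)),open("g_gpu.json","w"))
move_l(g+[0,0,.02],r,feed=.05); move_l(g+[0,0,.1],r,feed=.15); st("lift")
h=np.array(json.load(open("home_gpu.json"))); z=g[2]+.0108
movep([h[0],h[1],z+.06],R(-.1815)); sleep(.3); st("over"); snap("wrist","g9"); snap("side","g9s"); mont(["g9","g9s"],"m5")
P,x,y,zz,c=masks("g9"); seg(P,"net",(x>.3)&(x<.65)&(y>.18)&(y<.38)&(zz>.085)&(zz<.12),30)
E
```

```text
down False t 61.0 p [0.4894 0.3049 0.0952] gap 0.0456 F [-0.1 -0.1  0.9] j7 1.25
shut t 61.5 p [0.4895 0.305  0.0954] gap 0.0315 F [ 1.4 -0.3  2.6] j7 1.25
[-1.63 -1.42 -0.28]
grip t 61.9 p [0.4897 0.3051 0.0956] gap 0.031 F [-1.  -0.4  5.5] j7 1.25
lift t 63.1 p [0.4889 0.3048 0.1948] gap 0.031 F [ 0.3  0.4 -3.3] j7 1.18
over t 64.6 p [0.5165 0.0025 0.1664] gap 0.0303 F [ 0.1  0.5 -4. ] j7 1.58
```

View pics/m5.png

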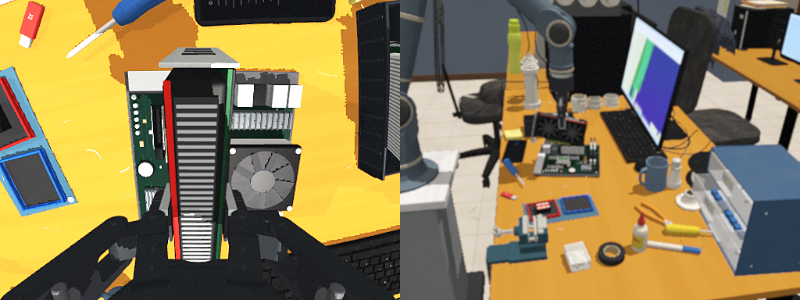

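The side view suggests the graphics card has pitched about the jaw axis, bracket end up. I'll measure it before doing anything else.

```bash
cat >> h.py <<'E'
def pitch(fn,yaw):
    P=cloud(fn); p=sense()["position"]; r=R(yaw); u=P-p; X=-(u@r[:,1]); lz=u@r[:,2]; Z=P[...,2]
    for a in np.arange(-.09,.09,.02):
        k=(X>a)&(X<a+.02)&(abs(lz)<.013)&(Z<p[2]+.05)&(Z>p[2]-.06)
        if k.sum()>5: print("x",round(a+.01,3),k.sum(),"ztop-tcp",(1000*(np.percentile(Z[k],[50,95])-p[2])).round(1),"lz",(1000*np.percentile(lz[k],[2,98])).round(1))
E
python3 - <<'E'
from h import *
st(); snap("wrist","g10"); pitch("g10",-.1815)
a=cv2.imread("pics/g9s.png")[90:240,110:310]; cv2.imwrite("pics/c1.png",cv2.resize(a,None,fx=3,fy=3))
E
```

```text
t 64.7 p [0.5163 0.002  0.1664] gap 0.0305 F [ 0.2 -0.8 -2.1] j7 1.58
x -0.08 4371 ztop-tcp [20.8 26.5] lz [-12.4  12.2]
x -0.06 3804 ztop-tcp [18.9 21.1] lz [-12.5  12.2]
x -0.04 2907 ztop-tcp [15.1 17.2] lz [-12.5  12.3]
x -0.02 2541 ztop-tcp [11.5 49.2] lz [-12.6  12.3]
x 0.0 1835 ztop-tcp [ 7.4 47.9] lz [-12.4  12.1]
x 0.02 1335 ztop-tcp [3.3 5.4] lz [-12.5  12. ]
x 0.04 444 ztop-tcp [0.5 1.9] lz [-12.2  12.2]
```

View pics/c1.png

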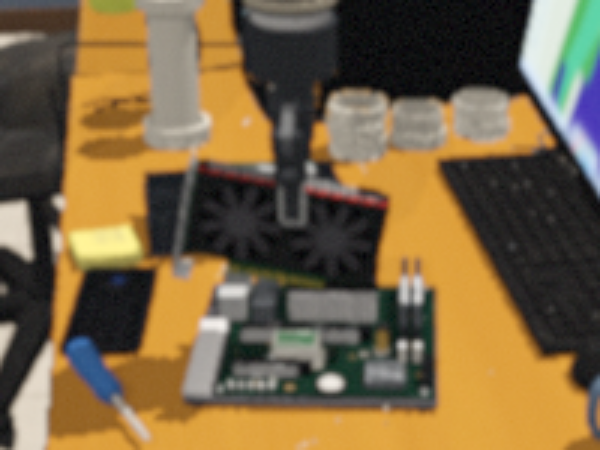

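The card has rotated about 0.19 rad in the grip (bracket end up) and slipped down about 5 mm. It's still safe. I'll grip at full force, raise it, then tilt the tool to level the card, using the stripe's bracket end as the reference point against the earlier in-slot view.

```bash
cat >> h.py <<'E'
def stripe(fn):
    "red stripe in board frame rotated by yaw -.1815 (world origin): -x end, line fit"
    P,x,y,z,c=masks(fn); A=CRb; q=P@A
    m=c["red"]&(z>.08)&(z<.26)&(y>-.06)&(y<.06)&(x>.4)&(x<.62)
    k,l,s,_=cv2.connectedComponentsWithStats(cv2.dilate(m.astype(np.uint8),np.ones((3,3)))); i=1+np.argmax(s[1:,4]); Q=q[m&(l==i)]
    f=np.polyfit(Q[:,0],Q[:,2],1); f=np.polyfit(*Q[abs(np.polyval(f,Q[:,0])-Q[:,2])<.003][:,[0,2]].T,1); e=np.percentile(Q[:,0],.5)
    print(fn,len(Q),"slope",f[0].round(4),"end x",e.round(4),"z",np.polyval(f,e).round(4),"y",np.median(Q[:,1]).round(4)); return f[0],e,np.polyval(f,e)
CRb=np.c_[-R(-.1815)[:,1],R(-.1815)[:,2],[0,0,1]]
E
python3 - <<'E'
from h import *
command_gripper(.02,120); p=np.array(sense()["position"]); move_l(p+[0,0,.04],R(-.1815),feed=.06); sleep(.4); st(); snap("wrist","g11")
pc=np.array(sense()["position"]); print("tcp board",(pc@CRb).round(4))
stripe("g1");stripe("n1");stripe("wb");stripe("g10");stripe("g11")
E
```

```text
t 66.2 p [0.5162 0.0015 0.2063] gap 0.0303 F [ 0.8 -0.2 -3.1] j7 1.54
tcp board [0.5075 0.0947 0.2063]
g1 907 slope -0.002 end x 0.4301 z 0.1196 y 0.0812
n1 522 slope -0.0003 end x 0.4295 z 0.1196 y 0.081
wb 383 slope -0.0056 end x 0.4298 z 0.1197 y 0.081
g10 1925 slope -0.1943 end x 0.4285 z 0.1892 y 0.0823
g11 1930 slope -0.1934 end x 0.4285 z 0.229 y 0.0818
```

```bash
python3 - <<'E'
from h import *
from scipy.spatial.transform import Rotation as Ro
th=.189; r=R(-.1815); rt=Ro.from_rotvec(-th*r[:,2]).as_matrix()@r; np.save("rt.npy",rt)
b=np.array([.5117,.0947,.1122+.08]); w=CRb@b
print(w.round(4)); move_l(w,rt,feed=.05); sleep(.4); st(); snap("wrist","g12"); s=stripe("g12"); print("tcp board",(np.array(sense()["position"])@CRb).round(4)); snap("side","g12s")
E
```

```text
[0.5204 0.0008 0.1922]
 t 67.1 p [0.5207 0.0006 0.1923] gap 0.0304 F [ 0.5  0.7 -2.6] j7 1.48
g12 1953 slope -0.0025 end x 0.43 z 0.1998 y 0.0818
tcp board [0.5119 0.0946 0.1923]
```

The card is level now: slope -0.0025, and its end is within 0.2 mm of the reference. Insert.

```bash
python3 - <<'E'
from h import *
rt=np.load("rt.npy"); B=lambda dz:CRb@np.array([.5117,.0947,.1121+dz])
move_l(B(.025),rt,feed=.08); sleep(.3); st("pre")
hit=move_l(B(-.004),rt,feed=.015,until_force=10); sleep(.1); st(f"down {hit} expect .1121"); snap("wrist","g13"); stripe("g13")
E
```

```text
pre t 68.3 p [0.5206 0.0009 0.1375] gap 0.0303 F [-0.5 -0.6 -3.1] j7 1.57
down True expect .1121 t 69.9 p [0.5204 0.0007 0.1123] gap 0.0303 F [-1.6 -0.8  5.5] j7 1.61
g13 1940 slope -0.0018 end x 0.4298 z 0.1198 y 0.0818
```

```bash
python3 - <<'E'
from h import *
import json
rt=np.load("rt.npy"); p=np.array(sense()["position"])
command_gripper(.05,60); sleep(.3); st("open"); move_l(p+[0,0,.1],rt,feed=.1); sleep(.2); snap("wrist","g14"); stripe("g14"); snap("side","g14s")
r=R(.03); movep(cad(0,-.036,.2),r); command_gripper(.034,25); sleep(.3); snap("wrist","n5"); cards("n5"); rel("n5",.03,.09,.104,.05); st()
P=cloud("n5"); q=(P-C0)@CR; k=(q[...,2]>.094)&(q[...,2]<.104)&(q[...,1]<-.02)&(q[...,1]>-.055)&(abs(q[...,0])<.08); print("net x",np.percentile(q[k][:,0],[.5,99.5]).round(4))
P=cloud("n3"); q=(P-C0)@CR; k=(q[...,2]>.094)&(q[...,2]<.104)&(q[...,1]<-.02)&(q[...,1]>-.055)&(abs(q[...,0])<.08); print("n3 net x",np.percentile(q[k][:,0],[.5,99.5]).round(4))
a=np.hstack([cv2.imread("pics/n5.png"),cv2.resize(cv2.imread("pics/g14s.png")[90:240,110:310],(512,384))]); cv2.imwrite("pics/m6.png",cv2.resize(a,(800,300)))
E
```

```text
open t 70.6 p [0.5192 0.0008 0.1112] gap 0.0496 F [ 0.6  0.1 -0.6] j7 1.61
g14 947 slope -0.0004 end x 0.4297 z 0.1195 y 0.0813
net -0.05 175 y [-59.4 -52.3 -47.4] z 0.0965
net -0.02 201 y [-59.6 -53.6 -48.4] z 0.0964
net 0.02 163 y [-59.4 -53.8 -48.9] z 0.0939
net 0.05 144 y [-59.7 -54.1 -48.7] z 0.0916
obj tool(y,z) [ -0.1 -21.2] [17.4 95.6] 89.3 z 0.0949
fing z+ [17.  30.6] z- [-30.  -16.4] y [-9.5 12.1] tip dz -14.8
 t 73.7 p [0.4916 0.2405 0.2   ] gap 0.0342 F [-0.1  0.1  0.1] j7 1.28
net x [-0.0553  0.0521]
n3 net x [-0.0599  0.0584]
```

The graphics card is home: stripe height, end and side are all within 0.3 mm of the start. The viewer limit is reached, so I continue with numbers only. The network card now leans the other way (-y), so I'll profile it before gripping.

```bash
python3 - <<'E'
from h import *
r=R(.03); movep(cad(-.02,-.06,.24),r); sleep(.3); snap("wrist","n6"); P=cloud("n6"); q=(P-C0)@CR; X,Y_,Z=q[...,0],q[...,1],q[...,2]
for xl in(-.06,-.05,-.03,0,.03,.05):
    print("x",xl,end=": ")
    for zl in(.055,.065,.075,.085,.092,.098):
        k=(abs(X-xl)<.005)&(abs(Z-zl)<.003)&(Y_>-.11)&(Y_<.02)
        print(zl,k.sum(),(1000*np.percentile(Y_[k],[3,50,97])).round(0) if k.sum()>3 else "",end=" | ")
    k=(abs(X-xl)<.005)&(Z>.05)&(Z<.13)&(Y_>-.11)&(Y_<.02); print("zmax",np.percentile(Z[k],98).round(4) if k.any() else "")
k=(Z>.055)&(Z<.12)&(Y_>-.11)&(Y_<.02)&(abs(X)<.1); print("x ext",np.percentile(X[k],[.5,99.5]).round(4),k.sum())
E
```

```text
x -0.06: 0.055 16 [-50. -39. -34.] | 0.065 25 [-56. -46. -38.] | 0.075 30 [-60. -48. -41.] | 0.085 27 [-64. -57. -46.] | 0.092 30 [-65. -55. -48.] | 0.098 3  | zmax 0.0938
x -0.05: 0.055 15 [-38. -37. -36.] | 0.065 12 [-42. -41. -40.] | 0.075 18 [-56. -44. -43.] | 0.085 18 [-49. -48. -46.] | 0.092 18 [-61. -50. -47.] | 0.098 59 [-67. -55. -50.] | zmax 0.1071
x -0.03: 0.055 11 [-38. -37. -36.] | 0.065 15 [-41. -40. -39.] | 0.075 17 [-44. -44. -43.] | 0.085 21 [-49. -48. -46.] | 0.092 35 [-65. -51. -49.] | 0.098 127 [-64. -58. -52.] | zmax 0.1002
x 0: 0.055 13 [-37. -37. -36.] | 0.065 17 [-41. -41. -40.] | 0.075 16 [-45. -44. -42.] | 0.085 17 [-48. -47. -46.] | 0.092 87 [-65. -60. -49.] | 0.098 63 [-61. -55. -52.] | zmax 0.0978
x 0.03: 0.055 12 [-38. -36. -36.] | 0.065 12 [-41. -40. -39.] | 0.075 17 [-44. -44. -43.] | 0.085 15 [-48. -47. -47.] | 0.092 97 [-64. -57. -49.] | 0.098 18 [-53. -52. -51.] | zmax 0.0963
x 0.05: 0.055 12 [-37. -37. -36.] | 0.065 11 [-41. -40. -39.] | 0.075 10 [-44. -44. -43.] | 0.085 15 [-56. -47. -46.] | 0.092 97 [-63. -55. -49.] | 0.098 0  | zmax 0.0941
x ext [-0.0581  0.0624] 2836
```

```bash
python3 - <<'E'
from h import *
import json
r=R(.03); x=.001; z=.094
movep(cad(x,-.056,.15),r); command_gripper(.05,20); sleep(.2)
hit=move_l(cad(x,-.056,z),r,feed=.05,until_force=3); st(f"in {hit}")
if hit: move_l(cad(x,-.056,.15),r); raise SystemExit
command_gripper(.03,20); move_l(cad(x,-.045,z),r,feed=.03); st("m1")
command_gripper(.022,20); move_l(cad(x,-.038,z),r,feed=.03); st("m2")
command_gripper(.0165,20); move_l(cad(x,-.036,z),r,feed=.03); sleep(.3); st("m3")
command_gripper(.002,20); sleep(.2); st("shut")
snap("wrist","n7"); pitch("n7",.03)
E
```

```text
in False t 76.6 p [0.4934 0.2206 0.0943] gap 0.0497 F [-1.2 -0.1 -0.6] j7 1.42
m1 t 77.4 p [0.4928 0.2317 0.094 ] gap 0.0297 F [ 0.9 -0.6  0.6] j7 1.4
m2 t 78.0 p [0.4926 0.239  0.094 ] gap 0.0217 F [ 0.2  0.  -0.5] j7 1.39
m3 t 78.8 p [0.4926 0.2405 0.094 ] gap 0.0167 F [-1.   0.3 -0.4] j7 1.39
shut t 79.2 p [0.4926 0.2406 0.094 ] gap 0.0139 F [-1.1  0.1 -0.3] j7 1.39
x -0.06 1194 ztop-tcp [ 0.1 13.9] lz [-7.9  9.2]
x -0.04 1994 ztop-tcp [6.4 8.4] lz [-6.3  7.2]
x -0.02 3676 ztop-tcp [ 8.5 48.9] lz [-12.6  12.7]
x 0.0 1881 ztop-tcp [ 7.8 43.2] lz [-8.5  9.3]
x 0.02 911 ztop-tcp [6.8 8. ] lz [-6.5  7. ]
x 0.04 83 ztop-tcp [6.1 7.3] lz [-6.2  6.1]
```

```bash
cat >> h.py <<'E'
def netb(fn,zlo,zhi,ylo,yhi):
    P=cloud(fn); q=P@CRb; X,Y_,Z=q[...,0],q[...,1],q[...,2]; m=(Z>zlo)&(Z<zhi)&(Y_>ylo)&(Y_<yhi)&(X>.38)&(X<.56)
    i=m&(X<.47); f=np.polyfit(X[m],Z[m],1)
    print(fn,m.sum(),"x",np.percentile(X[m],[.3,99.7]).round(4),"y",np.percentile(Y_[i],[1,50,99]).round(4),"slope",f[0].round(3),"z@.46",np.median(Z[m&(abs(X-.46)<.008)]).round(4))
E
python3 - <<'E'
from h import *
import json
r=R(.03); command_gripper(.002,60); sleep(.2); g=np.array(sense()["position"]); json.dump(list(map(float,g)),open("g_net.json","w"))
move_l(g+[0,0,.02],r,feed=.04); move_l(g+[0,0,.15],r,feed=.12); st("lift")
h=np.array(json.load(open("home_net.json"))); hb=h@CRb; print("home board",hb.round(4),"g",g.round(4)); z=g[2]+.0111
rb=R(-.1815); movep([h[0],h[1],g[2]+.15],rb); sleep(.4); st("over"); snap("wrist","n8")
t=np.array(sense()["position"])@CRb; print("tcp b",t.round(4))
netb("n1",.106,.117,hb[1]-.012,hb[1]+.012); netb("n8",t[2]-.003,t[2]+.013,t[1]-.012,t[1]+.012); stripe("n8")
pitch("n8",-.1815)
E
```

```text
lift t 81.6 p [0.4921 0.2404 0.2432] gap 0.013 F [-0.3 -0.3 -1.1] j7 1.26
home board [0.4809 0.041  0.101 ] g [0.4926 0.2406 0.0941]
over t 83.1 p [ 0.4806 -0.0461  0.2441] gap 0.0133 F [ 0.5 -0.2 -1.9] j7 1.59
tcp b [0.481  0.0413 0.2441]
n1 2356 x [0.4222 0.5417] y [0.0348 0.0417 0.0485] slope 0.0 z@.46 0.1116
n8 6166 x [0.4197 0.5137] y [0.0303 0.0421 0.0523] slope 0.011 z@.46 0.2509
n8 510 slope -0.0025 end x 0.4294 z 0.1197 y 0.0812
x -0.06 1216 ztop-tcp [-0.2 13.9] lz [-7.8  9.1]
x -0.04 1970 ztop-tcp [6.4 8.3] lz [-6.2  7.3]
x -0.02 3755 ztop-tcp [ 9.2 49. ] lz [-12.5  12.7]
x 0.0 1816 ztop-tcp [ 7.8 40.3] lz [-8.4  9.3]
x 0.02 898 ztop-tcp [6.6 7.9] lz [-6.5  6.9]
x 0.04 83 ztop-tcp [6.1 7.2] lz [-6.3  6.6]
```

```bash
python3 - <<'E'
from h import *
rb=R(-.1815); B=lambda z:CRb@np.array([.4831,.0411,z])
move_l(B(.135),rb,feed=.1); sleep(.3); st("pre")
hit=move_l(B(.1015),rb,feed=.015,until_force=8); sleep(.1); st(f"down {hit} expect .105")
snap("wrist","n9"); netb("n9",.102,.118,.031,.052); stripe("n9")
E
```

```text
pre t 84.7 p [ 0.4827 -0.0467  0.1353] gap 0.0134 F [ 0.2 -0.8 -1.7] j7 1.76
down True expect .105 t 86.6 p [ 0.4827 -0.0468  0.105 ] gap 0.0127 F [-0.9  0.6  5.6] j7 1.81
n9 6050 x [0.4219 0.5161] y [0.0343 0.0418 0.0489] slope 0.011 z@.46 0.112
n9 881 slope 0.0007 end x 0.4292 z 0.1195 y 0.0814
```

Seated at the expected height. Release with a small opening, rise straight up, then check everything from above.

```bash
python3 - <<'E'
from h import *
rb=R(-.1815); p=np.array(sense()["position"])
command_gripper(.022,20); sleep(.3); st("open"); move_l(p+[0,0,.12],rb,feed=.06); sleep(.2)
movep([.45,-.02,.3],rb); sleep(.4); snap("wrist","e1"); snap("top","e2")
netb("e1",.105,.117,.028,.055); netb("wb",.105,.117,.028,.055); stripe("e1"); stripe("wb")
netb("e2",.105,.117,.028,.055); netb("top0",.105,.117,.028,.055); stripe("top0"); 
P,x,y,z,c=masks("e1"); seg(P,"failed",(x>.38)&(x<.48)&(y<-.2)&(y>-.31)&(z>.017)&(z<.03)); seg(P,"green",c["green"]&(z>.028)&(z<.038)&(x>.47)&(x<.56)&(y>-.06)&(y<.02),8); seg(P,"sp",(c["white"]|c["green"])&(z>.03)&(z<.037)&(x>.47)&(x<.56)&(y>-.05)&(y<.0),8)
# mug compare
for f in("top0","e2"):
    P=cloud(f); k=(P[...,2]>.08)&(P[...,2]<.1)&(P[...,0]>.7)&(P[...,0]<.9)&(P[...,1]<-.1)&(P[...,1]>-.3); print("mug",f,k.sum(),np.median(P[k],0).round(4))
st()
E
```

```text
open t 87.2 p [ 0.4818 -0.0466  0.1041] gap 0.0218 F [-0.1  0.3  0.6] j7 1.81
e1 1063 x [0.4212 0.5399] y [0.0348 0.0421 0.0489] slope -0.003 z@.46 0.1118
wb 976 x [0.4223 0.5421] y [0.0347 0.0425 0.0494] slope 0.002 z@.46 0.112
e1 450 slope -0.0009 end x 0.4296 z 0.1193 y 0.0812
wb 383 slope -0.0056 end x 0.4298 z 0.1197 y 0.081Traceback (most recent call last):
  File "<stdin>", line 6, in <module>
  File "h.py", line 75, in netb
    i=m&(X<.47); f=np.polyfit(X[m],Z[m],1)
                   ~~~~~~~~~~^^^^^^^^^^^^^
    raise TypeError("expected non-empty vector for x")
TypeError: expected non-empty vector for x
```

```bash
python3 - <<'E'
from h import *
movep([.40,.15,.3],R(-.18)); sleep(.3); snap("top","e3")
P,x,y,z,c=masks("e1"); seg(P,"failed",(x>.38)&(x<.48)&(y<-.2)&(y>-.31)&(z>.017)&(z<.03)); seg(P,"sp",(z>.03)&(z<.037)&(x>.48)&(x<.55)&(y>-.05)&(y<.02),20)
for f in("wb",): 
    P,x,y,z,c=masks(f); seg(P,"sp-ref",(z>.03)&(z<.037)&(x>.48)&(x<.55)&(y>-.05)&(y<.02),20)
for f in("top0","e3"):
    P=cloud(f); k=(P[...,2]>.08)&(P[...,2]<.1)&(P[...,0]>.7)&(P[...,0]<.9)&(P[...,1]<-.1)&(P[...,1]>-.3); print("mug",f,k.sum(),np.median(P[k],0).round(4))
    seg(P,f+" tops",(P[...,0]>.3)&(P[...,0]<.65)&(P[...,2]>.085)&(P[...,2]<.14)&(abs(P[...,1])<.1))
st(); finish_job()
E
```

```text
failed 526 c [ 430.7 -258.2] LxW [41.2 28.7] yaw 8.4 z [0.0211 0.0231 0.0244]
sp 361 c [512.  -23.6] LxW [40.6 19.3] yaw -10.5 z [0.0322 0.0333 0.0342]
sp-ref 324 c [512.  -23.5] LxW [40.4 19.1] yaw -10.7 z [0.0322 0.0332 0.0344]
mug top0 349 [ 0.8042 -0.1866  0.0904]
top0 tops 1246 c [514.9  -1.8] LxW [172.4  33.2] yaw -10.3 z [0.1147 0.1193 0.1215]
top0 tops 373 c [481.  -48.9] LxW [121.4  17. ] yaw -10.3 z [0.1097 0.1118 0.1139]
mug e3 354 [ 0.8026 -0.187   0.0902]
e3 tops 1248 c [514.8  -1.7] LxW [172.9  33.1] yaw -10.7 z [0.1144 0.1194 0.1216]
e3 tops 360 c [481.7 -49.5] LxW [115.1  14.4] yaw -10.1 z [0.1096 0.1118 0.1137]
 t 91.6 p [0.4004 0.1492 0.3   ] gap 0.0216 F [ 0.4 -0.5  0.1] j7 0.93
the job is handed in; nothing more can be done
```

The job is finished and handed in at 91.6 s of the 133 s allowed. I parked both cards, put the failed module in the red tray, plugged the spare onto the header, and returned both cards to their slots.

**Last checks (before/after camera comparison):**

| Item | Last check |
|---|---|
| Graphics card | within about 0.5 mm of its start pose |
| Network card | about 1–2 mm of its start pose along the slot, same height |
| Spare module | same height and place as the failed one had |
| Failed module | flat in the red tray, about 1 mm from its middle |
| Mug | position agrees within 2 mm, which is about camera noise |

**What went wrong on the way:**
- **Network card leaned twice in the caddy:** it reached about 0.31 rad, then about 0.35 rad the other way. The gripper's linkage probably touched it. I pinched it upright both times. The first time was before the failed module was touched. The second lean was found after the spare was plugged in, and the card stood upright in a check made after the plugging.
- **Graphics card pitched in the grip:** it rotated about 0.19 rad on the way back, so I tilted the tool to level it before inserting.
- **Cameras disagreed slightly:** the top and wrist cameras differed by 2–3 mm in y, so I relied on close wrist views and contact.
- **Fewer visual checks at the end:** I reached the 16-picture limit, so the final checks use depth numbers only.

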